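# Empty the tub of peg figures and register it on the stop board

### The arm

A 6-joint arm with a two-finger parallel gripper is mounted at the origin on the work surface. World frame = base frame: x ahead of the robot, y to its left, z up, the work surface at z = 0. Lengths are in mm, angles in rad, forces in N, time in s.
With the tool pointing down it reaches from about 275 to 975 mm from the base axis. Payload 8.4 kg.
Tool frame: the origin (TCP) lies between the finger pads, 19 mm behind the fingertips; this is the grasp point; z points along the fingers, y is the line along which they close (so a half turn about z gives the same grasp; the last joint's range is limited). The gripper opens to 92 mm and grips with 3 to 60 N. Pads are 20 mm wide; open, the fingers measure 128 mm over their backs; the gripper's body (75 mm by 189 mm) begins 69 mm behind the grasp point.
Start: joints at [-1.291, 0.353, 1.633, -0, 1.155, -0.002], TCP at [173.802, -600.351, 233.283] pointing down, gripper open.
Joint ranges: [-2.63, 2.63], [-0.92, 2.1], [0.06, 2.66], [-1.3, 4.44], [0, 2.69], [-3.02, 3.02]. Speed limits (rad/s): [2.22, 2.22, 2.79, 3.14, 3.14, 3.14].

### API

Orientations are given as a 3x3 rotation matrix whose columns are the frame's x, y, z axes.
In Python, from cell import get_state, grab_frame, camera_info, job_done, recognise, silhouettes gives the robot as it stands.
- The arm moves only by the shell command python3 -m creep 'ROWS'. ROWS is JSON, one flat list of numbers, 7 for each row, row after row: the shift along the world's x, y, z as a fraction of full scale, then the turn, a rotation vector about the world's x, y, z as a fraction of full scale, then the closure, from -1 (fully open) to 1 (shut). In form: [x, y, z, ax, ay, az, grip, x, y, z, ax, ay, az, grip, ...]. A call has 1 to 12 rows; each row is the pose to reach, as a shift and turn from the pose commanded when the call began, turning the shorter way round; what a row does not reach only later rows make up. Full scale, the value 1, is 0.3 m for a shift and pi rad for a turn. A row lasts 1/12 s, in which the tool goes at most 41.7 mm and 7.16 degrees, less where a joint would pass 70% of its speed; a pose out of reach is approached as far as the arm can. A call with a number of a shift or a turn outside -1 to 1 is refused whole. A call with a gripper value outside its range is refused whole. The fingers move at their own pace and stop on an object; the grip force is fixed at half the most. Time passes only in rows, so rows that repeat a pose let the fingers close. It gives the time, the measured TCP pose, the force, the opening and the grip force at its end, in the units of the state.
- get_state(): the state, without advancing time (a new reading comes with each control period).
- grab_frame(name): name is "side" or "top" or "wrist"; returns the picture (480x640x3 uint8, blue, green, red); there is no depth.
- camera_info(name): a dict with "fov_y" (degrees; the focal length in pixels is half the picture's height over the tangent of half this angle, whatever the lens; pixels are square), "cx", "cy" (the principal point, pixels), "k1" (the pictures are not rectified: a ray, as slopes to the right and down, at radius r is drawn at 1 + k1 r^2 times it, then the intrinsics apply), "world_to_cam" (4x4, takes a point from world to camera coordinates); the wrist camera has in their place "T_tool_cam" (4x4, takes a point from camera to tool coordinates, whose origin is the TCP and whose axes are the flange's). Camera axes: x right, y up, looking along -z (the intrinsics and any distortion apply to the point x, -y, -z); pixel columns grow to the right and rows downward; lengths in mm; the calibration is good to about 2 mm. A picture is of the moment at which its call begins: read the wrist's pose just before it. camera_info takes no time and is no camera call.
- job_done(): hands the job in; it is judged then, once.
Trained networks look in the newest picture that a camera, given by its name, has taken for a name from the list of things; names that differ only in an ending like _2 or _b are one class to them, and where a whole thing is asked for, a point or a joint stands for the part that bears it (a point fixed in the world has none). Each returns a list of dicts, best first, with "p" (0 to 1); they miss things now and then, are a little off and sometimes report something else, mostly with a low value. They report only what shows in the picture. A call takes as long as a camera call.
- recognise(camera, thing): "at" ([x, y, z] in mm, in world coordinates, good to about 4 mm: the middle of the surface that is visible of it).
- silhouettes(camera, thing): "mask" (480x640 bool, what is visible of it).
The state is a dict: "time_s": time; "joint_pos": joint angles; "joint_vel": joint speeds; "joint_torque": joint torques, N m; "position": TCP position; "orientation": TCP orientation; "contact_force": force on the tool from outside, world axes, zero at the start; "torque": the same for the moment, N m; "gripper_width": finger opening in mm; "grip_force": force on a finger pad.
Only numpy, scipy, OpenCV 4.12 (cv2) and the standard library are available. Lean on these libraries where they do the work, as an engineer would, in place of code of your own. Each camera call takes 0.05 s, during which the arm holds its last target. There are 200 camera calls.

### The job

Draw the white handled tub out from under the magnifier lamp and tip its four wooden peg figures out into the shallow tray, keeping it tipped over until all four lie in the tray. Then stand the empty tub gently upright on the plywood board, handle on the side away from the batten that faces the robot, and push its square foot home, flush against both battens, and let go. Do not knock the lamp or disturb the other things on the bench.

Things in the scene. Friction and masses are not known exactly. Their poses are not given: they have to be found in the camera images.
- tub: white square tub, open top, about 160 g. Origin: centre of underside; z up out of the mouth. Solid foot 104 x 104 x 12, then 4 mm walls flaring from 92 square outside to 120 square at the rim, 100 high. Bar handle (16 along y, 22 thick) on the -x wall leans 45 deg up and out: axis from (-50,0,45) to (-114,0,109). Starts upright under the lamp's ring, handle roughly towards the robot
- tub_grip (a point): point on the handle bar's axis, at (-96, 0, 91) in the tub's frame: a good place for the TCP, 25 mm from the bar's end, with the tool lined up along the bar (tilted 45 degrees). Axes as the tub's
- lamp: fixed magnifier lamp over the tub. Origin on the bench; column 18 dia at x=155 on a round base 110 dia x 18; arm 16 thick at z=219 from it along -x to a ring with clear lens, centre (-21,0,214), 138 outside dia, underside at 205, top 223. An upright gripper has no room over the handle: the tool must lean, and the tub be drawn out before it is raised
- tray: fixed shallow rectangular white tray, 240 (x) x 200 (y) outside, walls 5 thick and 40 tall, floor 5. Origin: centre of the underside
- board: fixed plywood board 9 thick, 178 x 143 free, with two wooden battens standing 10 above it at a right angle along its +x and +y edges. Origin on the bench under the home place's centre. One batten's inner face is the plane x=52 of this frame (143 long), the other's is y=52 (150 long). The open -x side looks roughly to the robot
- corner (a point): the inside corner of the two battens, at the board's upper surface (9 above the bench). Axes as the board's. The tub is home when its origin is at (-52, -52, 0) here
- figure0: plain turned wooden peg figure, 22 g, cylinder 30 dia x 36 with a ball head 25 dia on it, 60 tall. Origin: centre of the foot; z towards the head. Stands in the tub at the start (the four are alike)
- figure1: plain turned wooden peg figure, 22 g, cylinder 30 dia x 36 with a ball head 25 dia on it, 60 tall. Origin: centre of the foot; z towards the head. Stands in the tub at the start (the four are alike)
- figure2: plain turned wooden peg figure, 22 g, cylinder 30 dia x 36 with a ball head 25 dia on it, 60 tall. Origin: centre of the foot; z towards the head. Stands in the tub at the start (the four are alike)
- figure3: plain turned wooden peg figure, 22 g, cylinder 30 dia x 36 with a ball head 25 dia on it, 60 tall. Origin: centre of the foot; z towards the head. Stands in the tub at the start (the four are alike)
- glue: bystander: closed round white glue bottle, 42 dia x 130 tall (mm), loose, not to be disturbed. Origin: centre of the underside
- paint_a: bystander: round glass jar, 40 dia x 75 tall (mm), loose, not to be disturbed. Origin: centre of the underside
- paint_b: bystander: round jar, 40 dia x 75 tall (mm), loose, not to be disturbed. Origin: centre of the underside
- paint_c: bystander: closed round paint bottle, 42 dia x 130 tall (mm), loose, not to be disturbed. Origin: centre of the underside
- mallet: bystander: dark turned carver's mallet standing on its head, 82 dia at most, 222 tall, handle up (mm), loose, not to be disturbed. Origin: centre of the underside
- mug: bystander: ceramic mug, 80 dia, 95 tall, handle at its +y (mm), loose, not to be disturbed. Origin: centre of the underside
- blank: bystander: square wooden carving blank lying along its own x, 150 x 45 x 45 (mm), loose, not to be disturbed. Origin: centre of the underside

How it is judged (in metres and radians):
On the way:
1. all four figures are in the tray while the tub is still tipped (more than 45 degrees) (x of figure0 in the frame of tray between -0.12 and 0.12 m and y of figure0 in the frame of tray between -0.1 and 0.1 m and height (world z) of figure0 between 0 and 0.075 m and x of figure1 in the frame of tray between -0.12 and 0.12 m and y of figure1 in the frame of tray between -0.1 and 0.1 m and height (world z) of figure1 between 0 and 0.075 m and x of figure2 in the frame of tray between -0.12 and 0.12 m and y of figure2 in the frame of tray between -0.1 and 0.1 m and height (world z) of figure2 between 0 and 0.075 m and x of figure3 in the frame of tray between -0.12 and 0.12 m and y of figure3 in the frame of tray between -0.1 and 0.1 m and height (world z) of figure3 between 0 and 0.075 m and angle between tub's own z axis and vertical above 0.8 rad), for 0.2 s.
At the end, for the whole second after the job is handed in: All four figures lie at rest inside the tray's walls. The tub stands upright (within 3 degrees) on the board, released and at rest, its handle towards the board's open -x side, its square foot within 4.5 mm of both battens and parallel to them within 3.4 degrees (angle between tub's own z axis and vertical below 0.05 rad and x of tub in the frame of corner above -0.0565 m and y of tub in the frame of corner above -0.0565 m and z of tub in the frame of corner between -0.004 and 0.004 m and x of tub_grip in the frame of corner below -0.13 m and angle between the x axis of tub and the x axis of corner, either way round below 0.06 rad and linear speed of tub below 0.02 m/s and contact force between tub and the fingers below 0.3 N and x of figure0 in the frame of tray between -0.12 and 0.12 m and y of figure0 in the frame of tray between -0.1 and 0.1 m and height (world z) of figure0 between 0 and 0.075 m and x of figure1 in the frame of tray between -0.12 and 0.12 m and y of figure1 in the frame of tray between -0.1 and 0.1 m and height (world z) of figure1 between 0 and 0.075 m and x of figure2 in the frame of tray between -0.12 and 0.12 m and y of figure2 in the frame of tray between -0.1 and 0.1 m and height (world z) of figure2 between 0 and 0.075 m and x of figure3 in the frame of tray between -0.12 and 0.12 m and y of figure3 in the frame of tray between -0.1 and 0.1 m and height (world z) of figure3 between 0 and 0.075 m and linear speed of each of figure0, figure1, figure2, figure3 below 0.05 m/s); the robot touches nothing.
It fails at once if the lamp is knocked (more than 10 N) by the robot or the tub (contact force between lamp and the arm above 10 N or contact force between lamp and the fingers above 10 N or contact force between lamp and tub above 10 N).
It fails at once if the tub is dropped or slammed on the board (faster than 0.4 m/s within 20 mm of its surface) (horizontal distance between tub and corner below 0.16 m and z of tub in the frame of corner below 0.02 m and linear speed of tub above 0.4 m/s).
It fails at once if a bystander is moved more than 30 mm or tipped over (distance of any of glue, paint_a, paint_b, paint_c, mallet, mug, blank from where it was at the start of the episode above 0.03 m or angle between any of glue, paint_a, paint_b, paint_c, mallet, mug, blank's own z axis and vertical above 0.5 rad).
It also fails if it takes over 66 s, if anything falls off the work surface, if the arm or the gripper's body presses on something with over 40 N, if the wrist force passes 120 N, or if a joint passes its speed limit or range.

## Working session

There is one attempt and no reset: what is moved stays moved. The work goes in short steps, Python scripts to look and compute and a shell command to move; the robot and the scene stay as the last step left them, time stands still between calls to the robot, and variables do not carry over. Pictures are saved under pics/ and viewed, at most 10 in all, crops included, and the job is handed in when it is done.

```bash
mkdir -p pics; ls; python3 - <<'E'
from cell import *
import cv2,numpy as np
s=get_state();print(s['position'],s['time_s'],np.round(s['orientation'],3).tolist())
for c in ['top','side']:
    im=grab_frame(c);cv2.imwrite(f'pics/{c}0.png',im)
    for t in ['tub','tub_grip','lamp','tray','board','figure0','glue','paint_a','mallet','mug','blank']:
        try: print(c,t,[(np.round(d['at']).tolist(),round(d['p'],2)) for d in recognise(c,t)][:5])
        except Exception as e: print(c,t,e)
E
```

```text
pics
[ 173.66364872 -599.87742558  232.55630843] 0.0 [[0.961, 0.278, -0.0], [0.278, -0.961, 0.001], [-0.0, -0.001, -1.0]]
top tub [([565.0, -44.0, 102.0], 0.71)]
top tub_grip [([561.0, -42.0, 102.0], 0.75), ([500.0, -166.0, 75.0], 0.5)]
top lamp [([636.0, 20.0, 214.0], 0.81)]
top tray [([526.0, 366.0, 7.0], 0.82)]
top board [([552.0, -379.0, 12.0], 0.94), ([630.0, 23.0, 218.0], 0.21)]
top figure0 []
top glue [([580.0, 165.0, 90.0], 0.9), ([551.0, -378.0, 11.0], 0.72), ([734.0, 172.0, 39.0], 0.67)]
top paint_a [([634.0, -178.0, 77.0], 0.92), ([503.0, 159.0, 86.0], 0.62), ([496.0, -169.0, 73.0], 0.59)]
top mallet [([755.0, -176.0, 113.0], 0.59), ([563.0, -41.0, 100.0], 0.21)]
top mug [([730.0, 170.0, 37.0], 0.81)]
top blank [([400.0, 107.0, 41.0], 0.61)]
side tub [([611.0, 19.0, 64.0], 0.6)]
side tub_grip [([612.0, 24.0, 68.0], 0.87)]
side lamp [([655.0, 35.0, 215.0], 0.73)]
side tray [([541.0, 324.0, 6.0], 0.9)]
side board [([555.0, -377.0, 7.0], 0.57)]
side figure0 [([632.0, -12.0, 53.0], 0.61), ([641.0, 28.0, 70.0], 0.52), ([591.0, -14.0, 62.0], 0.5), ([595.0, 22.0, 71.0], 0.42)]
side glue [([582.0, 184.0, 82.0], 0.72)]
side paint_a [([496.0, -158.0, 49.0], 0.92), ([582.0, 188.0, 81.0], 0.72), ([502.0, 177.0, 81.0], 0.63)]
side mallet [([758.0, -165.0, 107.0], 0.57)]
side mug [([728.0, 172.0, 54.0], 0.83)]
side blank [([401.0, 121.0, 44.0], 0.96)]
```

View pics/top0.png

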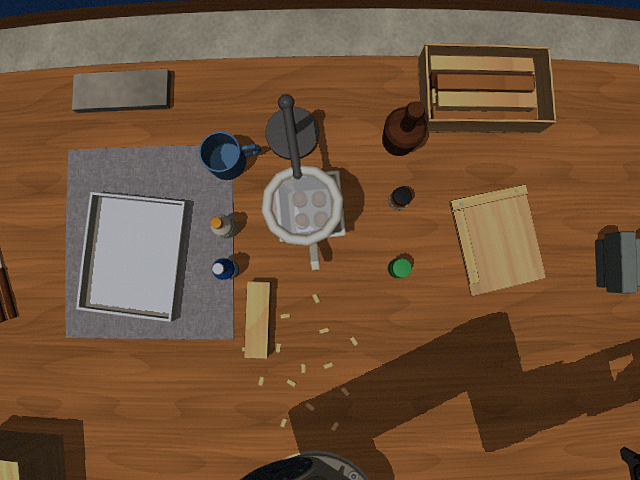

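View pics/side0.png

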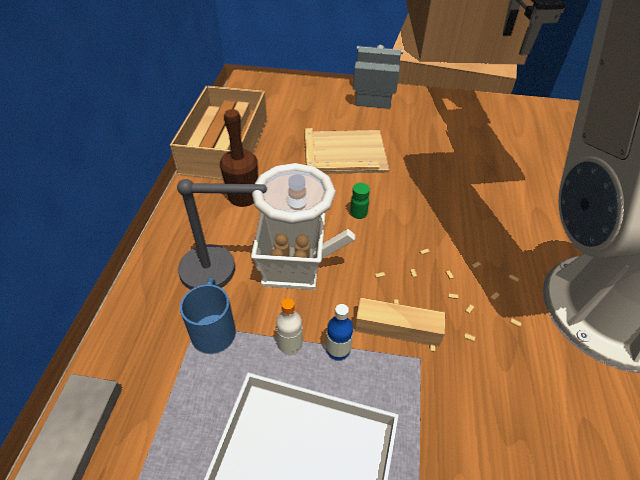

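```bash
cat > h.py <<'E'
from cell import *
import cv2,numpy as np
from scipy.optimize import minimize
def K(c):
    f=240/np.tan(np.radians(c['fov_y'])/2);return np.array([[f,0,c['cx']],[0,f,c['cy']],[0,0,1.]]),np.array([c['k1'],0,0,0,0.])
def w2c(c):
    if 'world_to_cam' in c: return np.array(c['world_to_cam'])
    s=get_state();T=np.eye(4);T[:3,:3]=s['orientation'];T[:3,3]=s['position']
    return np.linalg.inv(T@np.array(c['T_tool_cam']))
F=np.diag([1,-1,-1.])
def proj(c,P,W=None):
    W=w2c(c) if W is None else W;k,d=K(c);X=(np.asarray(P,float)@W[:3,:3].T+W[:3,3])@F
    return cv2.projectPoints(X,np.zeros(3),np.zeros(3),k,d)[0][:,0]
def unproj(c,px,z,W=None):
    W=w2c(c) if W is None else W;k,d=K(c);u=cv2.undistortPoints(np.float64(px).reshape(-1,1,2),k,d)[:,0]
    r=(np.c_[u,np.ones(len(u))]@F)@W[:3,:3];o=-W[:3,:3].T@W[:3,3]
    return o+r*((z-o[2])/r[:,2])[:,None]
def pose(x,y,a,z=0):
    c,s=np.cos(a),np.sin(a);return lambda P:np.asarray(P,float)@np.array([[c,s,0],[-s,c,0],[0,0,1]])+[x,y,z]
def sq(h,z):return [[a*h,b*h,z] for a,b in((1,1),(1,-1),(-1,-1),(-1,1))]
def box(x0,x1,y0,y1,z0,z1):return [[x,y,z] for x in(x0,x1) for y in(y0,y1) for z in(z0,z1)]
q=7.78
bar=[[p[0]+s*q,y,p[1]-s*q] for p in((-50,45),(-114,109)) for s in(1,-1) for y in(-8,8)]
TUB=[sq(52,0)+sq(52,12),sq(46,12)+sq(60,100),bar]
TRAY=[box(-120,120,-100,100,0,40)]
def render(c,hulls,T):
    m=np.zeros((480,640),np.uint8)
    for h in hulls: cv2.fillConvexPoly(m,np.int32(np.round(cv2.convexHull(np.float32(proj(c,T(h))))*16)),1,shift=4)
    return m>0
def fit(cams,masks,ign,hulls,x0,z=0):
    def cost(p):
        T=pose(p[0],p[1],p[2]/50,z);t=0
        for c,m,g in zip(cams,masks,ign):
            r=render(c,hulls,T)&~g;mm=m&~g;t+=1-(r&mm).sum()/max(1,(r|mm).sum())
        return t
    best=None
    for d in(0,10,-10):
        r=minimize(cost,[x0[0],x0[1],(x0[2])*50+d],method='Nelder-Mead',options=dict(initial_simplex=None,xatol=.1,fatol=1e-5,maxiter=250))
        if best is None or r.fun<best.fun:best=r
    return best.x[0],best.x[1],best.x[2]/50,best.fun
E
cat > m1.py <<'E'
from h import *
C=[camera_info(n) for n in('top','side')];M={}
for n in('top','side'):
    im=grab_frame(n)
    for t in('tub','lamp','tray','board'):
        s=silhouettes(n,t);M[n,t]=s[0]['mask'] if s else np.zeros((480,640),bool);print(n,t,len(s),M[n,t].sum())
    M[n,'im']=im
np.save('M.npy',M,allow_pickle=True)
dil=lambda m:cv2.dilate(m.astype(np.uint8),np.ones((3,3)))>0
ns=('top','side');fill=[]
for n in ns:
    m=M[n,'lamp'].astype(np.uint8);cs,_=cv2.findContours(m,cv2.RETR_EXTERNAL,cv2.CHAIN_APPROX_NONE);cv2.drawContours(m,cs,-1,1,-1);fill.append(dil(m))
for i in((0,),(1,),(0,1)):
    print('tub',i,fit([C[k] for k in i],[M[ns[k],'tub'] for k in i],[fill[k] for k in i],TUB,(620,5,.15)))
    tr=fit([C[k] for k in i],[M[ns[k],'tray'] for k in i],[np.zeros((480,640),bool)]*2,TRAY,(530,366,-1.4));print('tray',i,tr)
m=M['top','board'].astype(np.uint8);cs,_=cv2.findContours(m,0,1);c=max(cs,key=cv2.contourArea)
print('board rect',cv2.minAreaRect(np.float32(unproj(C[0],c,12)[:,:2])))
im=M['top','im'];a=cv2.resize(im[150:280,250:360],None,fx=4,fy=4,interpolation=2)[:, :430];b=cv2.resize(im[180:300,445:550],None,fx=3.5,fy=4,interpolation=2)
cv2.imwrite('pics/crop.png',np.hstack([np.pad(a,((0,0),(0,0),(0,0))),np.pad(b,((0,40),(0,0),(0,0)))]))
E
python3 m1.py
```

```text
top tub 1 523
top lamp 2 7573
top tray 1 11749
top board 1 7496
side tub 1 4144
side lamp 1 7151
side tray 2 15044
side board 2 3015
tub (0,) (np.float64(616.6799798457951), np.float64(-0.20118193850283128), np.float64(0.08386519368299407), np.float64(0.10216110019646363))
tray (0,) (np.float64(527.6176827761294), np.float64(366.80986690967586), np.float64(-1.4457799825579565), np.float64(0.25503010721104424))
tub (1,) (np.float64(618.6126750846622), np.float64(5.104152321869998), np.float64(0.14842211981042094), np.float64(0.23339317773788149))
tray (1,) (np.float64(552.6933637693587), np.float64(382.65303206476295), np.float64(-1.7016578621094254), np.float64(0.13387289372429345))
tub (0, 1) (np.float64(617.4881028613985), np.float64(4.971645352724787), np.float64(0.12801900549261924), np.float64(0.5705907406486271))
tray (0, 1) (np.float64(548.8416147112998), np.float64(382.6278152430271), np.float64(-1.6945518887711302), np.float64(0.41907803074954186))
board rect ((554.4120483398438, -383.580322265625), (203.95706176757812, 168.730224609375), 11.666842460632324)
```

View pics/crop.png

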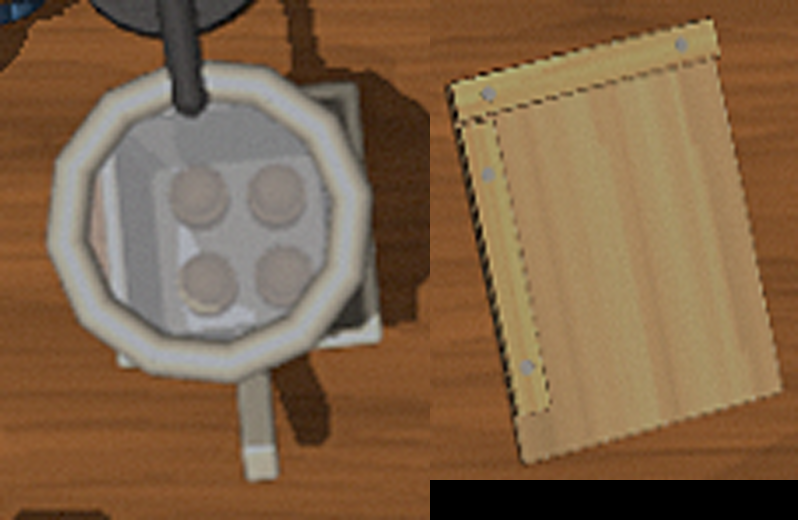

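```bash
cat > m2.py <<'E'
from h import *
c=camera_info('top');W=w2c(c);print('cam',-W[:3,:3].T@W[:3,3])
A=np.array([[122,365],[380,340],[355,85]])/4+[250,150];r=unproj(c,A,100)[:,:2];print('rim',r.round(1).tolist(),'sides',np.linalg.norm(np.diff(r,axis=0),axis=1),'ctr',(r[0]+r[2])/2)
d=r[0]-r[1];e=r[2]-r[1];print('yaw',np.arctan2(-d[0],d[1]),np.arctan2(e[1],e[0]))
print('hend',unproj(c,[[260/4+250,463/4+150]],109))
f=lambda p,z:unproj(c,(np.array(p)-[430,0])/[3.5,4]+[445,180],z)[:,:2]
b1=f([[497,113],[717,58]],19);b2=f([[495,120],[548,410]],19);e=f([[523,463],[780,390]],9)
print(b1,b2,e)
d=b1[0]-b1[1];g=b2[0]-b2[1];a1=np.arctan2(-d[0],d[1]);a2=np.arctan2(g[1],g[0]);x=e[0]-e[1];print('yaws',a1,a2,np.arctan2(-x[0],x[1]),'len',np.linalg.norm(d),np.linalg.norm(g),np.linalg.norm(x))
s=np.linalg.solve(np.c_[d,-g],b2[0]-b1[0]);K0=b1[0]+s[0]*d;print('corner',K0)
for a in(a1,a2):
    R=np.array([[np.cos(a),-np.sin(a)],[np.sin(a),np.cos(a)]]);print('home',K0+R@[-52,-52],'ends in corner frame',((e-K0)@R).round(1).tolist())
# tray rim
M=np.load('M.npy',allow_pickle=True).item();m=M['top','tray'].astype(np.uint8);cs,_=cv2.findContours(m,0,1);k=max(cs,key=cv2.contourArea)
print('tray',cv2.minAreaRect(np.float32(unproj(c,k,40)[:,:2])))
im=M['top','im'].copy()
def L(P,col):cv2.polylines(im,[np.int32(proj(c,P).round())],True,col)
T=pose(617,0,.09);L(T(sq(60,100)),(0,0,255));L(T(sq(52,0)),(255,0,0));L(T([[-50,0,45],[-114,0,109]]),(0,255,0))
tb=pose(527,366,-1.446);L(tb([[120,100,40],[120,-100,40],[-120,-100,40],[-120,100,40]]),(0,0,255))
a=.21;R=np.array([[np.cos(a),-np.sin(a)],[np.sin(a),np.cos(a)]]);h=K0+R@[-52,-52];B=pose(*h,a);L(B([[52,52,19],[52,-91,19]]),(0,0,255));L(B([[52,52,19],[-98,52,19]]),(0,0,255));L(B([[-126,-91,9],[-126,52,9]]),(0,255,0))
cv2.imwrite('pics/ov.png',np.hstack([cv2.resize(im[170:340,60:200],None,fx=2,fy=2),cv2.resize(im[150:280,250:360],None,fx=2.5,fy=2.5)[:,:],cv2.resize(im[180:300,445:550],None,fx=2.2,fy=2.2)][0:1]+[np.vstack([cv2.resize(im[150:280,250:360],(280,340))])]+[cv2.resize(im[180:300,445:550],(230,340))]))
E
python3 m2.py
```

```text
cam [ 487.45303309  -19.27550533 1152.90157245]
rim [[550.3, 55.0], [560.4, -64.9], [680.4, -55.2]] sides [120.294211   120.35524443] ctr [ 6.15314894e+02 -1.07654757e-01]
yaw 0.08418439870156631 0.08109108747076119
hend [[503.93611261  -8.63923554 109.        ]]
[[ 617.35809985 -311.66247416]
 [ 644.95324689 -446.31391975]] [[ 613.79514912 -310.35039171]
 [ 466.50087025 -337.52619084]] [[ 439.72755754 -324.81120647]
 [ 473.30486089 -482.86259023]]
yaws 0.20213873372492785 0.1824482999579531 0.20933323552396882 len 137.4500052311001 149.78026787846792 161.5786966458672
corner [ 616.9691911  -309.76478086]
home [ 576.4677192  -371.14581029] ends in corner frame [[-176.7, 20.8], [-175.5, -140.7]]
home [ 575.26702942 -370.33647154] ends in corner frame [[-177.0, 17.4], [-172.7, -144.2]]
tray ((527.925048828125, 359.2817687988281), (209.96524047851562, 243.88597106933594), 83.16854858398438)
```

View pics/ov.png

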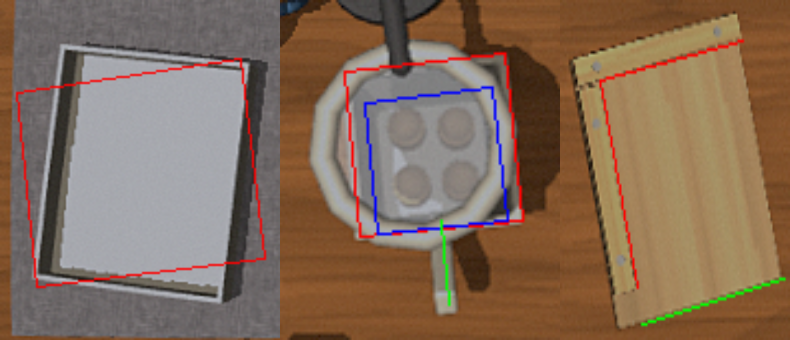

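```bash
cat > log.py <<'E'
from cell import get_state
import json,numpy as np
s=get_state();open('log.jsonl','a').write(json.dumps([np.array(s[k]).tolist() for k in('joint_pos','position','orientation')])+'\n')
print(round(s['time_s'],2),'q',np.round(s['joint_pos'],3).tolist(),'p',np.round(s['position'],1).tolist(),'z',np.round(np.array(s['orientation'])[:,2],3).tolist(),'y',np.round(np.array(s['orientation'])[:,1],3).tolist(),'w',round(s['gripper_width'],1),'F',np.round(s['contact_force'],1).tolist())
E
python3 log.py
python3 -m creep '[0.2,0.4,0.1,0,0,0,-1, 0.4,0.8,0.1,0,0,0,-1, 0.5,0.95,0.1,0,0,0,-1, 0.5,0.95,0.1,0,0,0,-1,0.5,0.95,0.1,0,0,0,-1,0.5,0.95,0.1,0,0,0,-1,0.5,0.95,0.1,0,0,0,-1,0.5,0.95,0.1,0,0,0,-1,0.5,0.95,0.1,0,0,0,-1]'
python3 log.py
python3 - <<'E'
import numpy as np
from cell import get_state
from scipy.spatial.transform import Rotation as Ro
a=.083
z=np.array([np.cos(a),np.sin(a),-1])/2**.5;y=np.array([np.sin(a),-np.cos(a),0]);x=np.cross(y,z)
T=np.c_[x,y,z];s=get_state();print((Ro.from_matrix(T)*Ro.from_matrix(s['orientation']).inv()).as_rotvec()/np.pi, (np.array([519.6,-8,91])-80*z), ((np.array([519.6,-8,91])-80*z)-s['position'])/300)
E
```

```text
1.7 q [-1.291, 0.353, 1.633, -0.0, 1.155, -0.002] p [173.8, -600.3, 233.3] z [-0.0, 0.0, -1.0] y [0.278, -0.961, -0.0] w 92.1 F [0.9, 0.0, -1.3]
time_s: 2.45
position: [325.6, -311.3, 263.9]
orientation: [[0.96, 0.281, 0.001], [0.281, -0.96, 0.001], [0.002, -0.001, -1.0]]
contact_force: [0.2, -0.0, 0.4]
gripper_width: 91.9
grip_force: 0.0
2.45 q [-0.768, 0.042, 1.953, 0.002, 1.146, 0.518] p [325.6, -311.3, 263.9] z [0.001, 0.001, -1.0] y [0.281, -0.96, -0.001] w 91.9 F [0.2, -0.0, 0.4]
[ 0.04553495 -0.24569821 -0.06101043] [463.22619602 -12.68980002 147.56854249] [ 0.45874008  0.99529889 -0.3877123 ]
```

```bash
python3 -m creep '[0.1,0.25,0,0.007,-0.035,-0.009,-1, 0.2,0.5,0,0.014,-0.07,-0.018,-1, 0.46,0.995,0,0.02,-0.11,-0.03,-1, 0.46,0.995,0,0.025,-0.14,-0.035,-1, 0.46,0.995,0,0.032,-0.175,-0.044,-1, 0.46,0.995,0,0.04,-0.21,-0.053,-1, 0.46,0.995,0,0.0455,-0.2457,-0.061,-1, 0.46,0.995,0,0.0455,-0.2457,-0.061,-1, 0.46,0.995,0,0.0455,-0.2457,-0.061,-1,0.46,0.995,0,0.0455,-0.2457,-0.061,-1]'>/dev/null
python3 log.py
python3 -m creep '[0,0,-0.12,0,0,0,-1, 0,0,-0.24,0,0,0,-1, 0,0,-0.39,0,0,0,-1, 0,0,-0.39,0,0,0,-1,0,0,-0.39,0,0,0,-1]' >/dev/null
python3 log.py
python3 - <<'E'
from h import *
import json
D=[json.loads(l) for l in open('log.jsonl')]
im=grab_frame('wrist');cv2.imwrite('pics/w1.png',im)
for n in ('top','side'):
    grab_frame(n);print(n,[(np.round(d['at']).tolist(),round(d['p'],2)) for d in recognise(n,'tub_grip')])
E
```

```text
3.28 q [-0.162, -0.245, 2.452, 0.818, 0.24, 0.592] p [462.0, -14.3, 263.2] z [0.704, 0.06, -0.708] y [0.084, -0.996, -0.002] w 91.8 F [1.1, 0.1, -0.1]
3.7 q [-0.159, -0.113, 2.51, 1.739, 0.205, -0.34] p [467.9, -4.1, 218.1] z [0.712, 0.09, -0.697] y [0.103, -0.994, -0.023] w 92.1 F [0.8, 0.8, 0.6]
top [([564.0, -43.0, 105.0], 0.71), ([755.0, -176.0, 110.0], 0.2)]
side [([609.0, 19.0, 68.0], 0.62)]
```

View pics/w1.png

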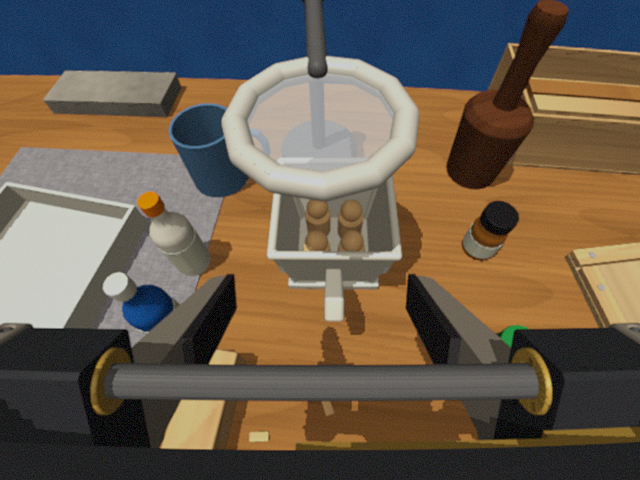

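```bash
cat > kin.py <<'E'
import json,numpy as np
from scipy.optimize import least_squares
from scipy.spatial.transform import Rotation as Ro
RY=lambda a:Ro.from_euler('y',a).as_matrix();RZ=lambda a:Ro.from_euler('z',a).as_matrix()
def fk(q,P):
    h,a1,L2,L3,a3,d6,sy=P
    R1=RZ(q[0]);R2=R1@RY(q[1]);p=R1@[a1,sy,h]+R2@[0,0,L2];R3=R2@RY(q[2]);p=p+R3@[a3,0,L3]
    R=R3@RZ(q[3])@RY(q[4]);p=p+R@[0,0,d6];return p,R@RZ(q[5])
D=[json.loads(l) for l in open('log.jsonl')]
r=least_squares(lambda P:np.concatenate([fk(q,P)[0]-p for q,p,_ in D]),[300,50,400,400,0,250,0])
P=r.x
# limits
LO=np.array([-2.63,-.92,.06,-1.3,0,-3.02]);HI=np.array([2.63,2.1,2.66,4.44,2.69,3.02])
def ik(p,R,q0=None,n=30,seed=0,RT=None):
    """solutions within limits; returns list sorted by distance to q0"""
    rng=np.random.default_rng(seed);S=[]
    for i in range(n):
        s=q0 if i==0 and q0 is not None else rng.uniform(LO,HI)
        f=lambda q:(lambda a:np.r_[(a[0]-p)/300,(a[1]-R).ravel()])(fk(q,P))
        o=least_squares(f,np.clip(s,LO+1e-3,HI-1e-3),bounds=(LO,HI))
        if o.cost<1e-5 and not any(np.abs(o.x-t).max()<.05 for t in S):S.append(o.x)
    return S if q0 is None else sorted(S,key=lambda t:np.abs(t-q0).max())
E
python3 - <<'E'
from kin import *
print(P.round(1),np.abs(r.fun).max());
for q,p,R in D: print((np.array(R)-fk(q,P)[1]).round(2).tolist())
E
```

```text
[294.   -0.  568.1 494.3  58.5 340.7   1.5] 4.46789272245951e-11
[[1.24, -0.68, 0.0], [-0.68, -1.24, -0.0], [-0.0, -0.0, -0.0]]
[[1.24, -0.68, 0.0], [-0.68, -1.24, -0.0], [0.0, -0.0, -0.0]]
[[0.79, -0.62, 0.0], [-0.94, -1.05, 0.0], [0.7, -0.71, 0.0]]
[[0.8, -0.59, 0.0], [-0.94, -1.05, 0.0], [0.69, -0.74, -0.0]]
```

```bash
cat >> kin.py <<'E'
off=[ (fk(q,P)[1].T@np.array(R)) for q,p,R in D]
RT=off[0];ik0=fk
def fk(q,P): p,R=ik0(q,P);return p,R@RT
def tool_in_tub(phi): # phi: tool pitch from vertical (deg), tool z=(sin,0,-cos), y=-tub y
    a=np.radians(phi);z=np.array([np.sin(a),0,-np.cos(a)]);y=np.array([0,-1.,0]);return np.c_[np.cross(y,z),y,z]
G=np.array([-96,0,91.])
def tool(pt,Rt,phi): return pt+Rt@G, Rt@tool_in_tub(phi)
def track(q,p1,R1,n=40):
    """follow straight path; return q end, max lag err"""
    p0,R0=fk(q,P);rv=Ro.from_matrix(R1@R0.T).as_rotvec();mx=0;qs=[q]
    for i in range(1,n+1):
        p=p0+(p1-p0)*i/n;R=Ro.from_rotvec(rv*i/n).as_matrix()@R0
        f=lambda q:(lambda a:np.r_[(a[0]-p)/300,(a[1]-R).ravel()])(fk(q,P))
        o=least_squares(f,np.clip(q,LO+1e-3,HI-1e-3),bounds=(LO,HI));mx=max(mx,o.cost);qs.append(o.x);q=o.x
    return q,mx,np.abs(np.diff(qs,axis=0)).max(),qs
E
python3 - <<'E'
from kin import *
print([np.abs(o-RT).max().round(4) for o in off],RT.round(2).tolist())
q0=np.array(D[-1][0])
for phi in(30,45,60):
  for pt in([615.3,0,0],[540,0,5],[465,0,5]):
    p,R=tool(np.array(pt),RZ(.083),phi)
    for fl in(0,1):
      RR=R@np.diag([-1,-1,1]) if fl else R
      print(phi,pt,fl,[s.round(2).tolist() for s in ik(p,RR,q0,12)])
E
```

```text
[np.float64(0.0), np.float64(0.0), np.float64(0.0), np.float64(0.0)] [[0.0, -1.0, -0.0], [1.0, 0.0, 0.0], [-0.0, -0.0, 1.0]]
30 [615.3, 0, 0] 0 [[-0.07, 0.27, 2.34, 1.4, 0.08, 0.04]]
30 [615.3, 0, 0] 1 [[-0.07, 0.27, 2.34, 1.32, 0.08, -3.02]]
30 [540, 0, 5] 0 [[-0.09, 0.17, 2.48, 1.86, 0.09, -0.44]]
30 [540, 0, 5] 1 [[-0.09, 0.17, 2.48, 1.86, 0.09, 2.7]]
30 [465, 0, 5] 0 [[-0.12, 0.06, 2.62, 2.12, 0.12, -0.72]]
30 [465, 0, 5] 1 [[-0.12, 0.06, 2.62, 2.12, 0.12, 2.42]]
45 [615.3, 0, 0] 0 [[-0.1, 0.37, 2.5, 2.87, 0.52, -1.47]]
45 [615.3, 0, 0] 1 [[-0.1, 0.37, 2.5, 2.87, 0.52, 1.67]]
45 [540, 0, 5] 0 [[-0.14, 0.32, 2.65, 2.86, 0.61, -1.5]]
45 [540, 0, 5] 1 [[-0.14, 0.32, 2.65, 2.86, 0.61, 1.64]]
45 [465, 0, 5] 0 []
45 [465, 0, 5] 1 []
60 [615.3, 0, 0] 0 [[-0.15, 0.65, 2.61, 2.92, 1.16, -1.6]]
60 [615.3, 0, 0] 1 [[-0.15, 0.65, 2.61, 2.92, 1.16, 1.54]]
60 [540, 0, 5] 0 []
60 [540, 0, 5] 1 []
60 [465, 0, 5] 0 []
60 [465, 0, 5] 1 []
```

```bash
cat >> kin.py <<'E'
def aik(p,R):
    h,a1,L2,L3,a3,d6,sy=P
    pw=np.asarray(p)-d6*R[:,2];rr=np.hypot(pw[0],pw[1]);q1=np.arctan2(pw[1],pw[0])-np.arcsin(sy/rr);r=np.sqrt(rr**2-sy**2)-a1;z=pw[2]-h
    L=np.hypot(L3,a3);b=np.arctan2(a3,L3);c=(r*r+z*z-L2**2-L*L)/(2*L2*L)
    if abs(c)>1:return None
    t=np.arccos(c);q2=np.arctan2(r,z)-np.arctan2(L*np.sin(t),L2+L*np.cos(t));q3=t-b
    M=(RZ(q1)@RY(q2+q3)).T@R@RT.T
    q5=np.arccos(np.clip(M[2,2],-1,1));q4=np.arctan2(M[1,2],M[0,2]);q6=np.arctan2(M[2,1],-M[2,0])
    if q4<LO[3]: q4+=2*np.pi
    q=np.array([q1,q2,q3,q4,q5,q6]);return q
def ok(q,m=.04): return q is not None and (q>LO+m*np.array([1,1,1,1,0,1])).all() and (q<HI-m).all()
def flipT(R): return R@np.diag([-1,-1,1])
E
cat > search.py <<'E'
from kin import *
q=np.array(D[-1][0]);a=fk(q,P);print('chk',aik(a[0],a[1])-q)
rim=np.array([[a,b,100] for a in(60,-60) for b in(60,-60)],float);foot=np.array([[a,b,0] for a in(52,-52) for b in(52,-52)],float)
bodyc=np.array([[x,y,z] for x in(-37,37) for y in(-95,95) for z in(-69,-200)],float)
C=np.array([528,359.]);out=[]
for phi in(15,25,35,45,55,65):
  g=tool(np.array([615.3,0,0]),RZ(.083),phi);hm=tool(np.array([576,-371,9]),RZ(.2),phi)
  for fl in(0,1):
    f=flipT if fl else (lambda R:R)
    qg,qh=aik(g[0],f(g[1])),aik(hm[0],f(hm[1]))
    print(phi,fl,'grasp',ok(qg),qg.round(2),'home',ok(qh),qh.round(2))
    if not(ok(qg) and ok(qh)):continue
    for th in(105,115,125):
     for al in np.arange(0,360,15):
      for ps in np.arange(0,360,15):
        Rt=Ro.from_rotvec(np.radians(th)*np.array([np.cos(np.radians(al)),np.sin(np.radians(al)),0])).as_matrix()@RZ(np.radians(ps))
        rp=rim@Rt.T;mo=rp.mean(0)
        low=min(rp[:,2].min(),(foot@Rt.T)[:,2].min())
        for H in(55,100,150,200,250):
          pt=np.r_[C-mo[:2],H-low];p,R=tool(pt,Rt,phi);R=f(R);s=aik(p,R)
          if not ok(s,.08):continue
          bz=(bodyc@R.T+p)[:,2].min();wz=(p-P[5]*R[:,2])[2]
          if bz<60 or wz<130:continue
          out.append((H,phi,fl,th,al,ps,s.round(2).tolist(),round(bz),round(wz),np.abs(s-qg).max().round(2)))
          break
out.sort(key=lambda o:(o[0],o[9]))
print(len(out))
for phi in(15,25,35,45,55,65):
  for th in(105,115,125):
    k=[o for o in out if o[1]==phi and o[3]==th];print(phi,th,len(k));[print('  ',o) for o in k[:3]]
E
python3 search.py
```

```text
chk [ 2.49800181e-16  5.55111512e-16  0.00000000e+00  3.10862447e-15
  4.30211422e-15 -1.72084569e-15]
15 0 grasp True [-0.04  0.29  2.16  0.08  0.43  1.38] home True [-0.8   0.44  1.87  0.34  0.71  0.32]
15 1 grasp True [-0.04  0.29  2.16  0.08  0.43 -1.76] home True [-0.8   0.44  1.87  0.34  0.71 -2.82]
25 0 grasp True [-0.06  0.26  2.28  0.35  0.17  1.1 ] home True [-0.89  0.44  1.94  0.66  0.66 -0.03]
25 1 grasp True [-0.06  0.26  2.28  0.35  0.17 -2.05] home False [-0.89  0.44  1.94  0.66  0.66  3.11]
35 0 grasp True [-0.08  0.28  2.4   2.57  0.17 -1.14] home True [-0.98  0.47  2.    1.    0.68 -0.41]
35 1 grasp True [-0.08  0.28  2.4   2.57  0.17  2.  ] home True [-0.98  0.47  2.    1.    0.68  2.73]
45 0 grasp True [-0.1   0.37  2.5   2.87  0.52 -1.47] home True [-1.06  0.52  2.05  1.27  0.78 -0.74]
45 1 grasp True [-0.1   0.37  2.5   2.87  0.52  1.67] home True [-1.06  0.52  2.05  1.27  0.78  2.4 ]
55 0 grasp True [-0.13  0.54  2.58  2.92  0.94 -1.56] home True [-1.14  0.6   2.07  1.46  0.93 -0.99]
55 1 grasp True [-0.13  0.54  2.58  2.92  0.94  1.58] home True [-1.14  0.6   
[... 4907 characters left out ...]
, np.int64(180), [-0.03, 0.89, 1.62, 1.25, 1.64, -0.06], 88, 220, np.float64(1.67))
   (55, 55, 1, 115, np.int64(315), np.int64(165), [-0.08, 0.81, 1.86, 1.43, 1.5, -0.18], 88, 220, np.float64(1.76))
   (55, 55, 1, 115, np.int64(330), np.int64(195), [-0.03, 0.71, 1.79, 1.28, 1.43, -0.2], 129, 293, np.float64(1.78))
55 125 429
   (55, 55, 1, 125, np.int64(345), np.int64(195), [0.03, 1.05, 1.37, 1.18, 1.89, -0.12], 74, 169, np.float64(1.74))
   (55, 55, 1, 125, np.int64(330), np.int64(180), [-0.04, 0.96, 1.62, 1.3, 1.73, -0.24], 74, 169, np.float64(1.82))
   (55, 55, 1, 125, np.int64(0), np.int64(210), [0.11, 1.14, 1.12, 1.09, 2.07, -0.03], 74, 169, np.float64(1.83))
65 105 0
65 115 0
65 125 0
```

```bash
cat > plan.py <<'E'
from kin import *
from cell import camera_info
from h import unproj
cam=np.array(camera_info('wrist')['T_tool_cam'])[:3,3]
ring=unproj(camera_info('top'),[[210/4+250,222/4+150]],214)[0]
g=np.linspace
BODY=np.array([[x,y,z] for x in(-37,0,37) for y in(-95,-50,0,50,95) for z in(-69,-110,-150)]+[list(cam*1.15)],float)
FING=np.array([[x,y,z] for x in(-10,10) for y in(-64,64) for z in(19,-20,-60)],float)
WR=np.array([[55*np.cos(a),55*np.sin(a),z] for a in g(0,6.28,9)[:-1] for z in(-170,-220,-270,-320,-370)])
TB=np.array([[a*h,b*h,z] for h,z in((52,0),(52,12),(60,100)) for a,b in((1,1),(1,-1),(-1,1),(-1,-1),(1,0),(-1,0),(0,1),(0,-1))],float)
FA=lambda a,b:np.concatenate([a+(b-a)*t+70*np.array([np.cos(k),np.sin(k),0])*0+u for t in g(0,1,12) for k in[0] for u in[np.array([[0,70,0],[0,-70,0],[70,0,0],[-70,0,0],[0,0,-70]])]])
CYL=[(580,175,23,132),(502,168,23,132),(730,170,75,97),(496,-163,22,77),(634,-178,22,77),(757,-172,43,224),(775,25,60,230)]
def clear(X,tub=False):
    """min signed clearance of points to obstacles (rough)"""
    d=[]
    for x,y,r,zt in CYL: d.append(np.maximum(np.hypot(X[:,0]-x,X[:,1]-y)-r,X[:,2]-zt))
    d.append(np.maximum(np.hypot(X[:,0]-ring[0],X[:,1]-ring[1])-71,np.maximum(X[:,2]-225,203-X[:,2])))
    d.append(np.maximum(np.abs(X[:,1]-np.clip(X[:,1],85,140)),0)+np.maximum(np.maximum(X[:,0]-480,320-X[:,0]),0)+np.maximum(X[:,2]-47,0))
    # lamp arm from ring to column
    t=np.clip((X[:,0]-ring[0])/(775-ring[0]),0,1);d.append(np.linalg.norm(X-np.c_[ring[0]+t*(775-ring[0]),ring[1]+t*(25-ring[1]),219+0*t],axis=1)-9)
    c,s=np.cos(-.12),np.sin(-.12);u=(X[:,0]-528)*c+(X[:,1]-359)*s;v=-(X[:,0]-528)*s+(X[:,1]-359)*c
    d.append(np.maximum(np.maximum(np.abs(u)-121,np.abs(v)-101),X[:,2]-41))
    return min(k.min() for k in d)
def arm_clear(q,p,R):
    w=p-P[5]*R[:,2];e=RZ(q[0])@[0,0,P[0]]+RZ(q[0])@RY(q[1])@[0,0,P[2]]
    c=np.inf
    for S in(BODY@R.T+p,FING@R.T+p,WR@R.T+p,FA(w,e)): c=min(c,clear(S),S[:,2].min()-3)
    return c
def seg(A,B,phi,fl,qp,tub=True,n=25,ck=True):
    """A,B=(pos,Rt). returns q end or None with reason, min clear, max jump"""
    rv=Ro.from_matrix(B[1]@A[1].T).as_rotvec();mc=1e9;mj=0
    # tool moves linearly
    pa,_=tool(*A,phi);pb,_=tool(*B,phi)
    for t in g(0,1,n+1)[1:]:
        Rt=Ro.from_rotvec(rv*t).as_matrix()@A[1];p=pa+(pb-pa)*t;R=Rt@tool_in_tub(phi)
        if fl:R=flipT(R)
        q=aik(p,R)
        if not ok(q,.03):return None,('lim',t,None if q is None else q.round(2)),mc,mj
        mj=max(mj,np.abs(q-qp).max());qp=q
        if ck:
            mc=min(mc,arm_clear(q,p,R))
            if tub:
                T=TB@Rt.T+(p-Rt@G);mc=min(mc,clear(T))
    return qp,None,mc,mj
def tilt(th,al,ps):return Ro.from_rotvec(np.radians(th)*np.array([np.cos(np.radians(al)),np.sin(np.radians(al)),0])).as_matrix()@RZ(np.radians(ps))
E
cat > s2.py <<'E'
from plan import *
print('ring',ring,'cam',cam)
for phi,fl in((45,0),(35,0),(25,0),(15,1),(45,1),(35,1)):
  A=(np.array([615.3,0,0.]),RZ(.083));p,R=tool(*A,phi);R=flipT(R) if fl else R;qg=aik(p,R);print(phi,fl,'grasp clear',arm_clear(qg,p,R))
  best=[]
  W1=(A[0]+[0,0,6],A[1]);q1=seg(A,W1,phi,fl,qg)[0]
  for x2 in(500,470,440):
   for y2 in(-60,-30,0):
    for yw in(-.8,-.4,.083,.5,.9):
     W2=(np.array([x2,y2,6.]),RZ(yw));r=seg(W1,W2,phi,fl,q1)
     if r[0] is None or r[2]<8:continue
     W3=(np.array([x2,y2,190.]),RZ(yw));r3=seg(W2,W3,phi,fl,r[0])
     if r3[0] is None or r3[2]<5:continue
     best.append((round(min(r[2],r3[2])),round(max(r[3],r3[3]),2),x2,y2,yw,r3[0].round(2).tolist()))
  best.sort(key=lambda b:-b[0]);print(len(best));[print('  ',b) for b in best[:6]]
E
python3 s2.py
```

```text
ring [602.53330543   9.87446175 214.        ] cam [  78.09757453    0.65250398 -151.51449218]
45 0 grasp clear 37.04668119422598
8
   (32, np.float64(0.07), 440, -60, 0.5, [-1.0, -0.19, 2.37, 0.91, 1.11, -0.42])
   (32, np.float64(0.06), 440, -30, 0.5, [-0.93, -0.25, 2.41, 0.92, 1.08, -0.36])
   (19, np.float64(0.07), 470, -60, 0.5, [-0.91, -0.16, 2.34, 0.94, 1.05, -0.37])
   (14, np.float64(0.05), 440, 0, 0.5, [-0.85, -0.3, 2.44, 0.93, 1.03, -0.29])
   (13, np.float64(0.11), 440, -30, 0.9, [-0.91, 0.02, 2.19, 0.8, 1.28, -0.62])
   (12, np.float64(0.11), 440, -60, 0.9, [-0.96, 0.06, 2.14, 0.78, 1.31, -0.64])
35 0 grasp clear 34.256180799070876
8
   (30, np.float64(0.1), 440, -60, 0.5, [-0.83, -0.24, 2.31, 0.7, 1.04, -0.12])
   (30, np.float64(0.09), 440, -30, 0.5, [-0.75, -0.29, 2.34, 0.7, 1.01, -0.04])
   (19, np.float64(0.11), 470, -60, 0.5, [-0.76, -0.2, 2.27, 0.71, 0.98, -0.07])
   (14, np.float64(0.08), 440, 0, 0.5, [-0.66, -0.33, 2.36, 0.69, 0.97, 0.05])
   (13, np.float64(0.18), 440, -30, 0.9, [-0.79, -0.05, 2.16, 0.66, 1.21, -0.41])
   (11, np.float64(0.19), 440, -60, 0.9, [-
[... 1189 characters left out ...]
2.37, 0.91, 1.11, 2.73])
   (32, np.float64(0.06), 440, -30, 0.5, [-0.93, -0.25, 2.41, 0.92, 1.08, 2.78])
   (19, np.float64(0.07), 470, -60, 0.5, [-0.91, -0.16, 2.34, 0.94, 1.05, 2.77])
   (14, np.float64(0.05), 440, 0, 0.5, [-0.85, -0.3, 2.44, 0.93, 1.03, 2.85])
   (13, np.float64(0.11), 440, -30, 0.9, [-0.91, 0.02, 2.19, 0.8, 1.28, 2.53])
   (12, np.float64(0.11), 440, -60, 0.9, [-0.96, 0.06, 2.14, 0.78, 1.31, 2.5])
35 1 grasp clear 34.256180799070876
3
   (13, np.float64(0.18), 440, -30, 0.9, [-0.79, -0.05, 2.16, 0.66, 1.21, 2.73])
   (11, np.float64(0.19), 440, -60, 0.9, [-0.84, -0.01, 2.12, 0.64, 1.23, 2.69])
   (7, np.float64(0.17), 440, 0, 0.9, [-0.73, -0.09, 2.19, 0.67, 1.18, 2.78])
```

```bash
cat > s3.py <<'E'
from plan import *
rim=np.array([[a,b,100] for a in(60,-60) for b in(60,-60)],float);foot=rim*[52/60,52/60,0]
C=np.array([528,359.])
for phi,fl in((45,0),(35,0),(55,0)):
  A=(np.array([615.3,0,0.]),RZ(.083));p,R=tool(*A,phi);q=aik(p,R);out=[]
  W=[A,(A[0]+[0,0,6],A[1]),(np.array([440,-30,6.]),RZ(.5)),(np.array([440,-30,190.]),RZ(.5))]
  for a,b in zip(W,W[1:]): q=seg(a,b,phi,fl,q,ck=False)[0]
  if q is None:print(phi,'no');continue
  q3=q;c1=c2=c3=0
  for ps in range(-180,180,15):
   for x4,y4 in((450,330),(500,330),(420,260)):
    W4=(np.array([x4,y4,190.]),RZ(np.radians(ps)));r4=seg(W[3],W4,phi,fl,q3,n=15)
    if r4[0] is None or r4[3]>.5 or r4[2]<5:continue
    c1+=1
    for al in range(0,360,15):
     for th in(115,125):
      Rt=tilt(th,al,ps);rp=rim@Rt.T;mo=rp.mean(0);low=min(rp[:,2].min(),(foot@Rt.T)[:,2].min())
      for H in(60,100,150,200):
        pt=np.r_[C-mo[:2],H-low];p,R=tool(pt,Rt,phi);s=aik(p,R)
        if not ok(s,.05) or arm_clear(s,p,R)<5:continue
        c2+=1
        r5=seg(W4,(pt,Rt),phi,fl,r4[0],n=20)
        if r5[0] is None or r5[3]>.5 or r5[2]<0:continue
        out.append((H,th,round(min(r4[2],r5[2])),round(max(r4[3],r5[3]),2),ps,al,x4,y4,pt.round().tolist(),r5[0].round(2).tolist()));break
  out.sort(key=lambda o:(o[0],-o[1],o[3]));print(phi,fl,c1,c2,len(out));[print('  ',o) for o in out[:12]]
E
time python3 s3.py
```

```text
45 0 36 906 352
   (60, 125, 14, np.float64(0.09), -180, 225, 420, 260, [586.0, 301.0, 187.0], [1.02, 1.15, 1.03, -1.07, 2.16, 0.15])
   (60, 125, 10, np.float64(0.09), 135, 195, 450, 330, [549.0, 280.0, 184.0], [0.89, 1.21, 0.79, -0.89, 2.37, 0.35])
   (60, 125, 10, np.float64(0.09), 150, 210, 420, 260, [569.0, 288.0, 184.0], [0.99, 1.12, 1.0, -0.97, 2.18, 0.37])
   (60, 125, 14, np.float64(0.09), 165, 210, 420, 260, [569.0, 288.0, 187.0], [0.93, 1.25, 0.8, -1.02, 2.36, 0.1])
   (60, 125, 6, np.float64(0.1), 120, 195, 500, 330, [549.0, 280.0, 178.0], [0.96, 1.1, 0.99, -0.88, 2.2, 0.61])
   (60, 125, 10, np.float64(0.1), 135, 210, 450, 330, [569.0, 288.0, 178.0], [1.05, 1.01, 1.21, -0.97, 2.01, 0.63])
   (60, 125, 7, np.float64(0.1), 135, 195, 500, 330, [549.0, 280.0, 184.0], [0.89, 1.21, 0.79, -0.89, 2.37, 0.35])
   (60, 125, 7, np.float64(0.1), 135, 210, 500, 330, [569.0, 288.0, 178.0], [1.05, 1.01, 1.21, -0.97, 2.01, 0.63])
   (60, 125, 10, np.float64(0.1), 135, 195, 420, 260, [549.0, 280.0, 184.0], [0.89, 1.21, 0.79, -0.89, 2.37, 0.35])
   (60, 125, 10, np.float64(0.1), 150, 210,
[... 1407 characters left out ...]
 260, [569.0, 288.0, 187.0], [0.95, 1.27, 0.87, -1.16, 2.35, 0.06])
   (60, 125, 10, np.float64(0.1), 165, 225, 420, 260, [586.0, 301.0, 184.0], [1.09, 1.07, 1.27, -1.17, 2.03, 0.43])
   (60, 125, 14, np.float64(0.11), -180, 225, 450, 330, [586.0, 301.0, 187.0], [1.04, 1.18, 1.1, -1.2, 2.17, 0.15])Traceback (most recent call last):
  File "s3.py", line 7, in <module>
    for a,b in zip(W,W[1:]): q=seg(a,b,phi,fl,q,ck=False)[0]
                               ~~~^^^^^^^^^^^^^^^^^^^^^^^
  File "plan.py", line 39, in seg
    mj=max(mj,np.abs(q-qp).max());qp=q
                     ~^~~
TypeError: unsupported operand type(s) for -: 'float' and 'NoneType'

real	0m28.235s
user	0m28.694s
sys	0m0.033s
```

```bash
sed -i 's/for phi,fl in((45,0),(35,0),(55,0))/for phi,fl in((45,0),)/; s/  out.sort.*/  for ps in range(-180,180,15):\n   k=sorted([o for o in out if o[4]==ps],key=lambda o:(o[0],-o[1],-o[2]));[print(o) for o in k[:2]]/' s3.py; python3 s3.py
```

```text
(60, 125, 18, np.float64(0.11), -180, 210, 420, 260, [569.0, 288.0, 184.0], [0.87, 1.4, 0.59, -1.15, 2.52, -0.21])
(60, 125, 15, np.float64(0.12), -180, 210, 450, 330, [569.0, 288.0, 184.0], [0.87, 1.4, 0.59, -1.15, 2.52, -0.21])
(60, 125, 18, np.float64(0.11), -165, 225, 420, 260, [586.0, 301.0, 184.0], [0.96, 1.3, 0.83, -1.15, 2.33, -0.11])
(60, 125, 16, np.float64(0.12), -165, 225, 450, 330, [586.0, 301.0, 184.0], [0.96, 1.3, 0.83, -1.15, 2.33, -0.11])
(60, 125, 18, np.float64(0.35), 30, 180, 450, 330, [528.0, 277.0, 184.0], [1.22, 1.03, 1.58, -1.14, 1.94, 1.88])
(60, 125, 18, np.float64(0.38), 30, 180, 420, 260, [528.0, 277.0, 184.0], [1.22, 1.03, 1.58, -1.14, 1.94, 1.88])
(60, 125, 14, np.float64(0.5), 45, 180, 450, 330, [528.0, 277.0, 187.0], [1.17, 0.98, 1.46, -1.04, 1.96, 1.6])
(60, 125, 14, np.float64(0.45), 45, 180, 420, 260, [528.0, 277.0, 187.0], [1.17, 0.98, 1.46, -1.04, 1.96, 1.6])
(60, 125, 14, np.float64(0.33), 60, 195, 450, 330, [549.0, 280.0, 187.0], [1.23, 0.9, 1.7, -1.18, 1.79, 1.7])
(60, 125, 14, np.float64(0.35), 60, 195, 420, 260, [549.0, 280.0, 187.0], [1.23, 
[... 910 characters left out ...]
, -1.02, 1.85, 0.9])
(60, 125, 13, np.float64(0.13), 135, 225, 450, 330, [586.0, 301.0, 167.0], [1.18, 0.83, 1.64, -1.15, 1.67, 0.96])
(60, 125, 13, np.float64(0.14), 135, 225, 420, 260, [586.0, 301.0, 167.0], [1.18, 0.83, 1.64, -1.15, 1.67, 0.96])
(60, 125, 14, np.float64(0.11), 150, 195, 450, 330, [549.0, 280.0, 187.0], [0.83, 1.35, 0.57, -0.98, 2.55, 0.06])
(60, 125, 14, np.float64(0.12), 150, 195, 420, 260, [549.0, 280.0, 187.0], [0.83, 1.35, 0.57, -0.98, 2.55, 0.06])
(60, 125, 14, np.float64(0.12), 165, 210, 450, 330, [569.0, 288.0, 187.0], [0.93, 1.25, 0.8, -1.02, 2.36, 0.1])
(60, 125, 14, np.float64(0.09), 165, 210, 420, 260, [569.0, 288.0, 187.0], [0.93, 1.25, 0.8, -1.02, 2.36, 0.1])
```

```bash
python3 -m creep '[0,0,0,0,0,0,-1,0,0,0,0,0,0,-1,0,0,0,0,0,0,-1,0,0,0,0,0,0,-1]' | head -2; python3 log.py; cat > go.py <<'E'
# usage: go.py px py pz (TCP) | tub x y z yaw_rad [tilt_deg al_deg]
import sys
from kin import *
from cell import get_state
PHI=45
def tgt(x,y,z,ps,th=0,al=0):
    Rt=Ro.from_rotvec(np.radians(th)*np.array([np.cos(np.radians(al)),np.sin(np.radians(al)),0])).as_matrix()@RZ(ps)
    return tool(np.array([x,y,z],float),Rt,PHI)
s=get_state();a=list(map(float,sys.argv[1:]));p,R=tgt(*a[:6])
back=a[6] if len(a)>6 else 0
p=p-back*R[:,2]
d=(p-s['position'])/300;v=Ro.from_matrix(R@np.array(s['orientation']).T).as_rotvec()/np.pi
print('TCP',p.round(1),'d',d.round(4).tolist(),'rot',v.round(4).tolist(),'mm',np.linalg.norm(d)*300,'deg',np.linalg.norm(v)*180)
E
python3 go.py 615.3 0 0 .083 0 0 60; python3 go.py 615.3 0 0 .083 0 0 0
```

```text
time_s: 4.28
position: [467.4, -2.9, 218.3]
4.28 q [-0.156, -0.115, 2.51, 1.728, 0.205, -0.327] p [467.4, -2.9, 218.3] z [0.711, 0.091, -0.697] y [0.104, -0.994, -0.024] w 91.8 F [1.4, -0.1, -0.4]
TCP [477.4 -11.5 133.4] d [0.0332, -0.0287, -0.2828] rot [-0.0081, 0.0036, -0.0066] mm 85.84715210420059 deg 1.9918021515013196
TCP [519.6  -8.   91. ] d [0.1741, -0.017, -0.4242] rot [-0.0081, 0.0036, -0.0066] mm 137.6580653339107 deg 1.9918021515013196
```

```bash
python3 -m creep '[0.008,-0.007,-0.07,-0.008,0.0036,-0.0066,-1,0.017,-0.014,-0.14,-0.008,0.0036,-0.0066,-1,0.025,-0.021,-0.21,-0.008,0.0036,-0.0066,-1,0.033,-0.0287,-0.283,-0.008,0.0036,-0.0066,-1,0.033,-0.0287,-0.283,-0.008,0.0036,-0.0066,-1,0.033,-0.0287,-0.283,-0.008,0.0036,-0.0066,-1,0.033,-0.0287,-0.283,-0.008,0.0036,-0.0066,-1,0.033,-0.0287,-0.283,-0.008,0.0036,-0.0066,-1]' | head -2; python3 log.py;python3 go.py 615.3 0 0 .083 0 0 0
python3 - <<'E'
from h import *
C=camera_info('wrist');W=w2c(C);im=grab_frame('wrist')
T=pose(615.3,0,.083)
for h in TUB:
    P=proj(C,T(h),W);cv2.polylines(im,[np.int32(cv2.convexHull(np.float32(P)).round())],True,(0,0,255))
cv2.imwrite('pics/w2.png',im)
E
```

```text
time_s: 4.95
position: [476.7, -11.0, 132.2]
4.95 q [-0.138, 0.183, 2.564, 2.734, 0.405, -1.349] p [476.7, -11.0, 132.2] z [0.702, 0.06, -0.709] y [0.083, -0.997, -0.003] w 92.5 F [0.2, 0.3, 0.3]
TCP [519.6  -8.   91. ] d [0.1431, 0.0101, -0.1372] rot [-0.0007, -0.001, 0.0] mm 59.550849122668005 deg 0.2257513682943759
```

View pics/w2.png

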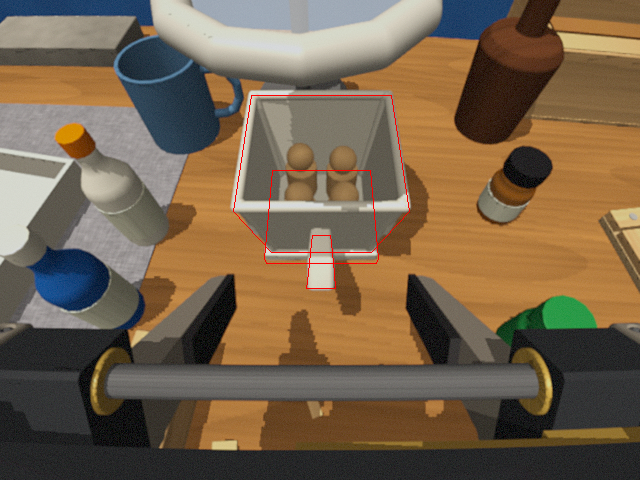

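The wireframe sits on the tub and handle (bar at px 320,262), so the pose is confirmed. Next I grasp.

```bash
python3 -m creep '[0.05,0.003,-0.048,0,0,0,-1,0.1,0.007,-0.096,0,0,0,-1,0.143,0.01,-0.137,0,0,0,-1,0.143,0.01,-0.137,0,0,0,-1,0.143,0.01,-0.137,0,0,0,1,0.143,0.01,-0.137,0,0,0,1,0.143,0.01,-0.137,0,0,0,1,0.143,0.01,-0.137,0,0,0,1,0.143,0.01,-0.137,0,0,0,1,0.143,0.01,-0.137,0,0,0,1,0.143,0.01,-0.137,0,0,0,1,0.143,0.01,-0.137,0,0,0,1]' | tail -3; python3 log.py
python3 -m creep '[0,0,0,0,0,0,1,0,0,0.01,0,0,0,1,0,0,0.02,0,0,0,1,0,0,0.02,0,0,0,1]' | tail -3; python3 log.py; python3 go.py 440 -30 6 .5 ; python3 go.py 440 -30 190 .5
```

```text
contact_force: [-0.3, 0.0, -0.9]
gripper_width: 40.5
grip_force: 0.0
6.0 q [-0.107, 0.366, 2.5, 2.867, 0.516, -1.465] p [520.0, -8.5, 92.0] z [0.704, 0.059, -0.707] y [0.082, -0.997, -0.001] w 40.5 F [-0.3, 0.0, -0.9]
contact_force: [-3.5, -1.3, 4.0]
gripper_width: 16.1
grip_force: 30.0
6.33 q [-0.107, 0.344, 2.498, 2.856, 0.494, -1.452] p [520.2, -8.4, 98.4] z [0.705, 0.059, -0.707] y [0.083, -0.997, -0.001] w 16.1 F [-3.5, -1.3, 4.0]
TCP [355.8 -76.   97. ] d [-0.5482, -0.2254, -0.0047] rot [-0.0002, -0.0001, 0.1328] mm 177.83010029721214 deg 23.902823151963172
TCP [355.8 -76.  281. ] d [-0.5482, -0.2254, 0.6086] rot [-0.0002, -0.0001, 0.1328] mm 254.86698822476447 deg 23.902823151963172
```

```bash
python3 -m creep '[0,0,0.015,0,0,0,1,-0.05,-0.02,0.02,0,0,0.012,1,-0.1,-0.041,0.02,0,0,0.024,1,-0.15,-0.062,0.02,0,0,0.036,1,-0.2,-0.082,0.02,0,0,0.048,1,-0.25,-0.103,0.02,0,0,0.061,1,-0.3,-0.123,0.02,0,0,0.073,1,-0.35,-0.144,0.02,0,0,0.085,1,-0.4,-0.164,0.02,0,0,0.097,1,-0.45,-0.185,0.02,0,0,0.109,1,-0.5,-0.205,0.02,0,0,0.121,1,-0.548,-0.225,0.02,0,0,0.133,1]' | tail -3; python3 log.py
python3 -m creep '[0,0,0,0,0,0,1,0,0,0,0,0,0,1,0,0,0.02,0,0,0,1,0,0,0.04,0,0,0,1]' | tail -3; python3 log.py
python3 - <<'E'
from h import *
for n in('top','side'): im=grab_frame(n);cv2.imwrite(f'pics/{n}1.png',im)
cv2.imwrite('pics/mix1.png',np.hstack([cv2.resize(cv2.imread('pics/top1.png')[130:380,200:430],(370,400)),cv2.resize(cv2.imread('pics/side1.png')[120:400,150:500],(430,400))]))
E
```

```text
contact_force: [1.3, 0.0, -1.5]
gripper_width: 16.0
grip_force: 30.0
7.33 q [-0.935, 0.296, 2.578, 1.434, 0.784, -1.191] p [354.4, -76.5, 103.7] z [0.618, 0.34, -0.709] y [0.481, -0.877, -0.0] w 16.0 F [1.3, 0.0, -1.5]
contact_force: [0.2, -0.6, -3.4]
gripper_width: 16.0
grip_force: 30.0
7.67 q [-0.929, 0.249, 2.573, 1.389, 0.791, -1.115] p [355.9, -75.6, 115.8] z [0.62, 0.339, -0.708] y [0.479, -0.878, -0.002] w 16.0 F [0.2, -0.6, -3.4]
```

View pics/mix1.png

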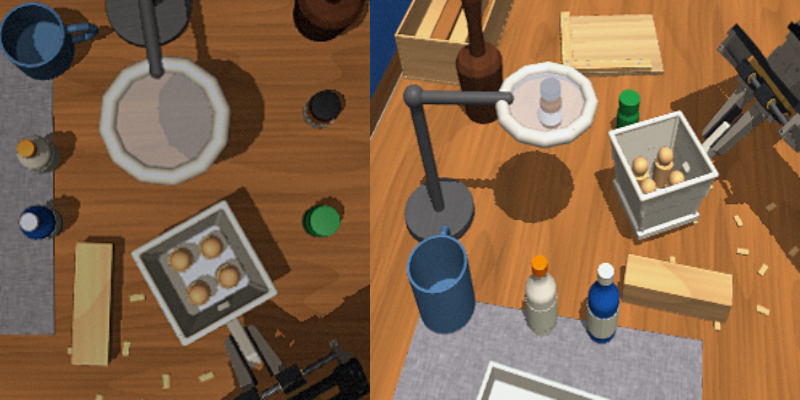

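```bash
python3 -m creep '[0,0,0.05,0,0,0,1,0,0,0.12,0,0,0,1,0,0,0.2,0,0,0,1,0,0,0.28,0,0,0,1,0,0,0.36,0,0,0,1,0,0,0.44,0,0,0,1,0,0,0.51,0,0,0,1,0,0,0.55,0,0,0,1,0,0,0.55,0,0,0,1]' | tail -3; python3 log.py; python3 go.py 450 330 190 1.571; python3 go.py 445 150 190 1.0
```

```text
contact_force: [0.4, -0.2, -2.1]
gripper_width: 15.8
grip_force: 30.0
8.52 q [-0.929, -0.251, 2.404, 0.92, 1.078, -0.359] p [356.8, -75.8, 283.2] z [0.622, 0.339, -0.706] y [0.481, -0.877, 0.004] w 15.8 F [0.4, -0.2, -2.1]
TCP [450. 234. 281.] d [0.3107, 1.0326, -0.0072] rot [0.0001, 0.0014, 0.3402] mm 323.5177119059089 deg 61.24134777407413
TCP [393.1  69.2 281. ] d [0.1211, 0.4834, -0.0072] rot [0.0005, 0.0013, 0.1585] mm 149.5051955519897 deg 28.526052991762143
```

```bash
python3 -m creep '[0.008,0.025,0,0,0,0.008,1,0.022,0.07,0,0,0,0.023,1,0.04,0.13,0,0,0,0.043,1,0.06,0.2,0,0,0,0.066,1,0.084,0.28,0,0,0,0.092,1,0.11,0.36,0,0,0,0.119,1,0.132,0.44,0,0,0,0.145,1,0.156,0.52,0,0,0,0.171,1,0.18,0.6,0,0,0,0.197,1,0.204,0.68,0,0,0,0.223,1,0.228,0.76,0,0,0,0.249,1,0.25,0.83,0,0,0,0.272,1]' | tail -3; python3 log.py; python3 go.py 450 330 190 1.571
```

```text
contact_force: [0.5, -0.3, -1.6]
gripper_width: 16.3
grip_force: 30.0
9.52 q [-0.16, 0.042, 2.168, 0.91, 1.107, -0.454] p [429.9, 175.8, 278.8] z [0.144, 0.692, -0.707] y [0.978, -0.208, -0.004] w 16.3 F [0.5, -0.3, -1.6]
TCP [450. 234. 281.] d [0.0672, 0.1941, 0.0074] rot [-0.0001, -0.0012, 0.0667] mm 61.66946260936188 deg 12.002430551790845
```

```bash
cat > s4.py <<'E'
from plan import *
from cell import get_state
s=get_state();R=np.array(s['orientation']);Rt=R@tool_in_tub(45).T;pt=np.array(s['position'])-Rt@G
A=(pt,Rt);q=np.array(s['joint_pos'])
for W4 in((450,330),(490,300),(528,280)):
  a=(np.array([*W4,190.]),RZ(np.pi/2));r=seg(A,a,45,0,q,n=15);print(W4,r[1:],r[0])
  if r[0] is None:continue
  for X in(528,500):
   for Y in(277,290):
    for z in(167,180):
     b=(np.array([X,Y,z]),tilt(125,180,90));t=seg(a,b,45,0,r[0],n=40);print('   ',X,Y,z,t[1:],None if t[0] is None else t[0].round(2))
E
python3 s4.py
```

```text
(450, 330) (None, np.float64(55.74212941041071), np.float64(0.010048375886384325)) [-0.018687    0.1436171   2.04588718  0.88063333  1.15999255 -0.47694586]
    528 277 167 (None, np.float64(13.236671976830337), np.float64(0.0788197236468535)) [ 0.95  1.11  0.97 -0.81  2.23  0.88]
    528 277 180 (None, np.float64(24.340431051744474), np.float64(0.07886710967737567)) [ 0.95  1.1   0.98 -0.82  2.24  0.86]
    528 290 167 (None, np.float64(13.236671976830337), np.float64(0.07951571087578829)) [ 0.96  1.13  0.93 -0.81  2.25  0.86]
    528 290 180 (None, np.float64(24.340431051744474), np.float64(0.0795617153471764)) [ 0.96  1.11  0.94 -0.82  2.26  0.85]
    500 277 167 (None, np.float64(13.236671976830337), np.float64(0.07954573717361267)) [ 0.98  1.09  1.03 -0.77  2.22  0.92]
    500 277 180 (None, np.float64(24.340431051744474), np.float64(0.07959553648982343)) [ 0.98  1.07  1.03 -0.77  2.23  0.91]
    500 290 167 (None, np.float64(13.236671976830337), np.float64(0.08025114505054906)) [ 0.98  1.1   0.99 -0.77  2.24  0.91]
    500 290 180 (None, np.float64(24.340431051744474), np.float
[... 1688 characters left out ...]
, np.float64(0.0735726695608398)) [ 0.96  1.13  0.93 -0.81  2.25  0.86]
    528 290 180 (None, np.float64(24.340431051744474), np.float64(0.07354035872248123)) [ 0.96  1.11  0.94 -0.82  2.26  0.85]
    500 277 167 (None, np.float64(13.236671976830337), np.float64(0.07364596879029246)) [ 0.98  1.09  1.03 -0.77  2.22  0.92]
    500 277 180 (None, np.float64(24.340431051744474), np.float64(0.07355064552127859)) [ 0.98  1.07  1.03 -0.77  2.23  0.91]
    500 290 167 (None, np.float64(13.236671976830337), np.float64(0.0742742810963564)) [ 0.98  1.1   0.99 -0.77  2.24  0.91]
    500 290 180 (None, np.float64(24.340431051744474), np.float64(0.07421725071779518)) [ 0.98  1.09  0.99 -0.78  2.25  0.9 ]
```

```bash
python3 go.py 528 280 190 1.571; python3 -m creep '[0.03,0,0,0,0,0.006,1,0.07,0.004,0.001,0,0,0.014,1,0.11,0.008,0.002,0,0,0.023,1,0.15,0.012,0.004,0,0,0.032,1,0.19,0.016,0.005,0,-0.0005,0.042,1,0.23,0.02,0.006,0,-0.001,0.05,1,0.27,0.024,0.007,0,-0.001,0.058,1,0.31,0.027,0.0075,0,-0.0012,0.066,1,0.327,0.027,0.0075,0,-0.0012,0.0667,1,0.327,0.027,0.0075,0,-0.0012,0.0667,1]' | tail -3; python3 log.py; python3 go.py 528 277 172 1.571 125 180
```

```text
TCP [528. 184. 281.] d [0.3272, 0.0275, 0.0074] rot [-0.0001, -0.0012, 0.0667] mm 98.52148002265321 deg 12.002430551790845
contact_force: [-0.4, -0.2, -3.1]
gripper_width: 15.6
grip_force: 30.0
10.35 q [-0.115, 0.266, 1.885, 0.838, 1.241, -0.499] p [529.2, 181.6, 281.4] z [0.005, 0.707, -0.707] y [1.0, -0.006, 0.001] w 15.6 F [-0.4, -0.2, -3.1]
TCP [528.  406.6 198.4] d [-0.0039, 0.75, -0.2764] rot [-0.6946, 0.0023, 0.0008] mm 239.80018821386014 deg 125.0239269698788
```

```bash
python3 -m creep '[0,0.01,-0.004,-0.01,0,0,1,0,0.03,-0.011,-0.028,0,0,1,0,0.05,-0.018,-0.046,0,0,1,0,0.07,-0.026,-0.065,0,0,1,0,0.09,-0.033,-0.083,0,0,1,0,0.11,-0.04,-0.102,0,0,1,0,0.13,-0.048,-0.12,0,0,1,0,0.15,-0.055,-0.139,0,0,1,0,0.17,-0.063,-0.157,0,0,1,0,0.19,-0.07,-0.176,0,0,1,0,0.21,-0.077,-0.194,0,0,1,0,0.23,-0.085,-0.213,0,0,1]' | tail -3; python3 log.py
python3 -m creep '[0,0.022,-0.008,-0.02,0,0,1,0,0.044,-0.016,-0.041,0,0,1,0,0.066,-0.024,-0.061,0,0,1,0,0.088,-0.032,-0.081,0,0,1,0,0.11,-0.04,-0.102,0,0,1,0,0.132,-0.048,-0.122,0,0,1,0,0.154,-0.057,-0.143,0,0,1,0,0.176,-0.065,-0.163,0,0,1,0,0.198,-0.073,-0.183,0,0,1,0,0.22,-0.081,-0.204,0,0,1,0,0.242,-0.089,-0.224,0,0,1,0,0.264,-0.097,-0.244,0,0,1]' | tail -3; python3 log.py
python3 go.py 528 277 172 1.571 125 180
```

```text
contact_force: [0.6, 0.2, -2.5]
gripper_width: 15.7
grip_force: 30.0
11.35 q [0.38, 0.242, 1.738, 0.115, 1.118, 0.335] p [527.1, 250.2, 256.8] z [0.005, 0.113, -0.994] y [1.0, -0.003, 0.004] w 15.7 F [0.6, 0.2, -2.5]
contact_force: [-0.0, -0.4, -1.6]
gripper_width: 15.5
grip_force: 30.0
12.35 q [0.793, 0.614, 1.39, -0.445, 1.628, 0.88] p [527.3, 329.4, 227.4] z [0.004, -0.608, -0.794] y [1.0, 0.002, 0.004] w 15.5 F [-0.0, -0.4, -1.6]
TCP [528.  406.6 198.4] d [0.0023, 0.2572, -0.0966] rot [-0.2365, 0.001, -0.0012] mm 82.4336021258202 deg 42.57321129841586
```

```bash
python3 -m creep '[0,0.022,-0.008,-0.02,0,0,1,0,0.044,-0.016,-0.041,0,0,1,0,0.066,-0.024,-0.061,0,0,1,0,0.088,-0.032,-0.081,0,0,1,0,0.11,-0.04,-0.102,0,0,1,0,0.132,-0.048,-0.122,0,0,1,0,0.154,-0.057,-0.143,0,0,1,0,0.176,-0.065,-0.163,0,0,1,0,0.198,-0.073,-0.183,0,0,1,0,0.22,-0.081,-0.204,0,0,1,0,0.257,-0.096,-0.236,0,0,1,0,0.257,-0.096,-0.236,0,0,1]' | tail -3; python3 log.py
python3 -m creep '[0,0,0,0,0,0,1,0,0,0,0,0,0,1,0,0,0,0,0,0,1,0,0,0,0,0,0,1,0,0,0,0,0,0,1,0,0,0,0,0,0,1]' | tail -3;
python3 - <<'E'
from h import *
for n in('top','side'):
    im=grab_frame(n);cv2.imwrite(f'pics/{n}2.png',im);print(n,[(np.round(d['at']).tolist(),round(d['p'],2)) for d in recognise(n,'figure0')])
cv2.imwrite('pics/mix2.png',np.hstack([cv2.resize(cv2.imread('pics/top2.png')[150:350,60:260],(380,380)),cv2.resize(cv2.imread('pics/side2.png')[200:480,100:430],(420,380))]))
E
```

```text
contact_force: [-1.7, -1.1, -4.6]
gripper_width: 16.1
grip_force: 30.0
13.35 q [0.954, 1.111, 0.981, -0.815, 2.229, 0.87] p [526.4, 406.1, 192.6] z [0.006, -0.986, -0.166] y [1.0, 0.008, -0.007] w 16.1 F [-1.7, -1.1, -4.6]
contact_force: [-0.6, 0.4, -1.8]
gripper_width: 16.0
grip_force: 30.0
top [([443.0, 373.0, 30.0], 0.55), ([454.0, 326.0, 28.0], 0.55), ([449.0, 441.0, 32.0], 0.5), ([755.0, -179.0, 112.0], 0.42)]
side [([457.0, 343.0, 25.0], 0.81), ([441.0, 373.0, 36.0], 0.53), ([543.0, 388.0, 34.0], 0.43)]
```

View pics/mix2.png

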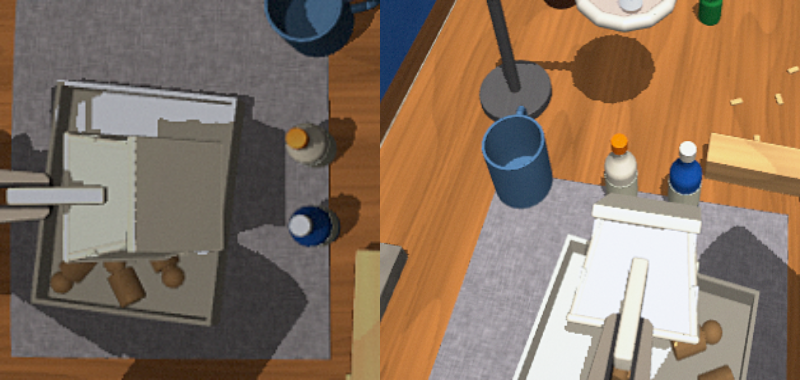

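Three figures lie at the tray's near end (crop px 65,275; 125,285; 172,272), and the fourth may be under the tub. I raise it while still tipped and look again.

```bash
python3 -m creep '[0,0,0.03,0,0,0,1,0,0,0.08,0,0,0,1,0,0,0.13,0,0,0,1,0,0,0.18,0,0,0,1,0,0,0.23,0,0,0,1,0,0,0.28,0,0,0,1,0,0,0.28,0,0,0,1,0,0,0.28,0,0,0,1]' | tail -3; python3 log.py
python3 - <<'E'
from h import *
for n in('top','side'):
    im=grab_frame(n);cv2.imwrite(f'pics/{n}3.png',im);print(n,[(np.round(d['at']).tolist(),round(d['p'],2)) for d in recognise(n,'figure0')])
cv2.imwrite('pics/mix3.png',np.hstack([cv2.resize(cv2.imread('pics/top3.png')[150:350,60:260],(380,380)),cv2.resize(cv2.imread('pics/side3.png')[200:480,100:430],(420,380))]))
E
```

```text
contact_force: [0.5, -0.4, -2.0]
gripper_width: 15.7
grip_force: 30.0
14.72 q [0.952, 1.007, 0.976, -0.872, 2.29, 0.781] p [528.9, 406.6, 285.1] z [0.007, -0.984, -0.18] y [1.0, 0.006, 0.005] w 15.7 F [0.5, -0.4, -2.0]
top [([459.0, 324.0, 31.0], 0.69), ([443.0, 371.0, 32.0], 0.54)]
side [([548.0, 380.0, 36.0], 0.82), ([468.0, 340.0, 27.0], 0.57), ([439.0, 369.0, 37.0], 0.51), ([400.0, 123.0, 43.0], 0.25)]
```

View pics/mix3.png

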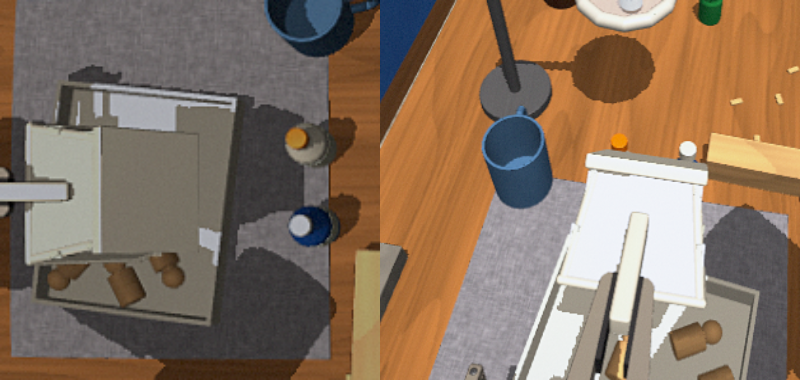

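```bash
cat > s5.py <<'E'
from plan import *
from cell import get_state
s=get_state();R=np.array(s['orientation']);Rt=R@tool_in_tub(45).T;pt=np.array(s['position'])-Rt@G
A=(pt,Rt);q=np.array(s['joint_pos']);print(pt,np.degrees(np.arccos(Rt[2,2])))
for w in((528,280,230,np.pi/2),(440,150,230,1.0),(430,-30,230,.5),(470,-250,200,.2),(558,-390,120,.2),(562,-386,14,.2)):
  B=(np.array(w[:3],float),RZ(w[3]));r=seg(A,B,45,0,q);print(w,r[0] if r[0] is None else r[0].round(2),r[1:]);
  if r[0] is None:break
  A,q=B,r[0]
E
python3 s5.py; python3 go.py 528 280 230 1.571
```

```text
[529.47559674 276.71128567 255.82593114] 124.82257785288404
(528, 280, 230, 1.5707963267948966) [-0.11  0.22  1.85  0.82  1.3  -0.43] (None, np.float64(47.06145409022055), np.float64(0.10751725418883998))
(440, 150, 230, 1.0) [-0.48 -0.2   2.28  0.87  1.17 -0.31] (None, np.float64(75.49390334559013), np.float64(0.021261864729759772))
(430, -30, 230, 0.5) [-0.97 -0.33  2.36  0.86  1.18 -0.27] (None, np.float64(23.972747399641307), np.float64(0.01978997860421816))
(470, -250, 200, 0.2) [-1.16 -0.05  2.22  0.95  1.02 -0.34] (None, np.float64(51.54223302346138), np.float64(0.012937510309031564))
(558, -390, 120, 0.2) [-1.11  0.34  1.98  1.05  0.91 -0.45] (None, np.float64(84.6), np.float64(0.017145678994575753))
(562, -386, 14, 0.2) [-1.1   0.52  2.03  1.23  0.81 -0.73] (None, np.float64(81.49390334559013), np.float64(0.011530859181540176))
TCP [528. 184. 321.] d [-0.002, -0.7408, 0.1278] rot [0.6935, 0.0026, -0.0003] mm 225.5143817935657 deg 124.8225995841892
```

```bash
python3 -m creep '[0,-0.02,0.003,0.018,0,0,1,0,-0.05,0.008,0.045,0,0,1,0,-0.08,0.014,0.075,0,0,1,0,-0.11,0.019,0.103,0,0,1,0,-0.14,0.024,0.131,0,0,1,0,-0.17,0.029,0.159,0,0,1,0,-0.2,0.034,0.187,0,0,1,0,-0.23,0.04,0.215,0,0,1,0,-0.26,0.045,0.243,0,0,1,0,-0.29,0.05,0.271,0,0,1,0,-0.32,0.055,0.3,0,0,1,0,-0.35,0.06,0.328,0,0,1]' | tail -2
python3 -m creep '[0,-0.03,0.005,0.028,0,0,1,0,-0.06,0.01,0.056,0,0,1,0,-0.09,0.015,0.084,0,0,1,0,-0.12,0.02,0.112,0,0,1,0,-0.15,0.026,0.14,0,0,1,0,-0.18,0.031,0.168,0,0,1,0,-0.21,0.036,0.197,0,0,1,0,-0.24,0.041,0.225,0,0,1,0,-0.28,0.048,0.262,0,0,1,0,-0.32,0.055,0.3,0,0,1,0,-0.36,0.062,0.34,0,0,1,0,-0.39,0.067,0.365,0,0,1]' | tail -2; python3 log.py
python3 - <<'E'
from h import *
for n in('top','side'):
    im=grab_frame(n);cv2.imwrite(f'pics/{n}4.png',im);print(n,[(np.round(d['at']).tolist(),round(d['p'],2)) for d in recognise(n,'figure0')])
cv2.imwrite('pics/mix4.png',np.hstack([cv2.resize(cv2.imread('pics/top4.png')[150:350,60:260],(380,380)),cv2.resize(cv2.imread('pics/side4.png')[200:480,100:430],(420,380))]))
E
python3 go.py 440 150 230 1.0
```

```text
gripper_width: 15.7
grip_force: 30.0
gripper_width: 15.5
grip_force: 30.0
16.92 q [-0.116, 0.218, 1.851, 0.825, 1.296, -0.438] p [528.5, 182.7, 321.4] z [0.008, 0.711, -0.703] y [1.0, -0.008, 0.003] w 15.5 F [-0.6, 0.1, -3.1]
top [([440.0, 373.0, 31.0], 0.64), ([453.0, 448.0, 29.0], 0.45)]
side [([539.0, 370.0, 33.0], 0.95), ([468.0, 337.0, 28.0], 0.92), ([441.0, 371.0, 35.0], 0.67)]
TCP [388.1  69.2 321. ] d [-0.4686, -0.3816, 0.0008] rot [0.0008, -0.0001, -0.1792] mm 181.28447631277172 deg 32.257997038477576
```

View pics/mix4.png

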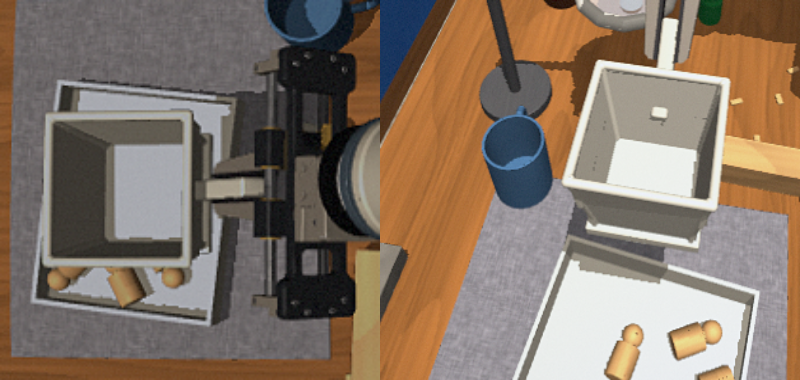

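```bash
python3 -m creep '[-0.03,-0.024,0,0,0,-0.011,1,-0.08,-0.065,0,0,0,-0.03,1,-0.13,-0.106,0,0,0,-0.05,1,-0.18,-0.147,0,0,0,-0.069,1,-0.23,-0.188,0,0,0,-0.088,1,-0.28,-0.228,0,0,0,-0.107,1,-0.33,-0.269,0,0,0,-0.126,1,-0.38,-0.31,0,0,0,-0.145,1,-0.43,-0.35,0,0,0,-0.165,1,-0.468,-0.382,0,0,0,-0.179,1]' >/dev/null; python3 log.py; python3 go.py 430 -30 230 .5
```

```text
17.95 q [-0.479, -0.211, 2.276, 0.87, 1.165, -0.311] p [386.9, 70.5, 321.9] z [0.382, 0.593, -0.709] y [0.843, -0.539, 0.004] w 15.3 F [-0.5, 0.2, -1.7]
TCP [345.8 -76.  321. ] d [-0.1372, -0.4884, -0.003] rot [0.0015, 0.0003, -0.1598] mm 152.1972351030449 deg 28.767684331066473
```

```bash
python3 -m creep '[-0.01,-0.035,0,0,0,-0.011,1,-0.024,-0.085,0,0,0,-0.028,1,-0.04,-0.14,0,0,0,-0.046,1,-0.056,-0.2,0,0,0,-0.065,1,-0.073,-0.26,0,0,0,-0.085,1,-0.09,-0.32,0,0,0,-0.105,1,-0.107,-0.38,0,0,0,-0.124,1,-0.123,-0.44,0,0,0,-0.144,1,-0.137,-0.488,-0.003,0.0015,0,-0.16,1]' >/dev/null; python3 log.py; python3 go.py 470 -250 200 .2
```

```text
18.7 q [-0.964, -0.33, 2.355, 0.864, 1.181, -0.266] p [347.1, -76.9, 321.5] z [0.622, 0.337, -0.706] y [0.478, -0.878, 0.002] w 16.1 F [0.3, 0.3, -2.1]
TCP [ 375.9 -269.1  291. ] d [0.0961, -0.6405, -0.1015] rot [0.0005, 0.0005, -0.0951] mm 196.68454973300894 deg 17.116124028948857
```

```bash
python3 -m creep '[0.005,-0.035,-0.005,0,0,-0.005,1,0.013,-0.09,-0.014,0,0,-0.013,1,0.022,-0.15,-0.024,0,0,-0.022,1,0.033,-0.22,-0.035,0,0,-0.033,1,0.044,-0.29,-0.046,0,0,-0.043,1,0.054,-0.36,-0.057,0,0,-0.053,1,0.065,-0.43,-0.068,0,0,-0.064,1,0.075,-0.5,-0.079,0,0,-0.074,1,0.086,-0.57,-0.09,0,0,-0.085,1,0.096,-0.64,-0.1,0,0,-0.095,1]' >/dev/null; python3 log.py; python3 go.py 564 -389 100 .2
```

```text
19.53 q [-1.158, -0.044, 2.223, 0.951, 1.018, -0.34] p [377.2, -269.1, 290.7] z [0.694, 0.142, -0.706] y [0.201, -0.98, 0.0] w 15.6 F [-0.1, 0.4, -1.5]
TCP [ 469.9 -408.1  191. ] d [0.3092, -0.4633, -0.3324] rot [-0.0, 0.0006, -0.0008] mm 194.59519886953566 deg 0.17483863503715266
```

```bash
python3 -m creep '[0.02,-0.03,-0.02,0,0,0,1,0.05,-0.075,-0.054,0,0,0,1,0.085,-0.127,-0.091,0,0,0,1,0.12,-0.18,-0.129,0,0,0,1,0.155,-0.232,-0.167,0,0,0,1,0.19,-0.285,-0.204,0,0,0,1,0.225,-0.337,-0.242,0,0,0,1,0.26,-0.39,-0.28,0,0,0,1,0.29,-0.435,-0.312,0,0,0,1,0.309,-0.463,-0.332,0,0,-0.0008,1,0.309,-0.463,-0.332,0,0,-0.0008,1,0.309,-0.463,-0.332,0,0,-0.0008,1]' >/dev/null; python3 log.py; python3 go.py 564 -389 13 .2
python3 - <<'E'
from h import *
from kin import tool_in_tub,G
C={n:camera_info(n) for n in('top','side')}
s=get_state();Rt=np.array(s['orientation'])@tool_in_tub(45).T;pt=np.array(s['position'])-Rt@G;print('nominal tub',pt,np.degrees(np.arctan2(Rt[1,0],Rt[0,0])))
o=[]
for n in C:
    im=grab_frame(n)
    for h in TUB[:2]:
        cv2.polylines(im,[np.int32(cv2.convexHull(np.float32(proj(C[n],np.array(h)@Rt.T+pt))).round())],True,(0,0,255))
    B=pose(576,-371,.2);
    for l in([[52,52,19],[52,-91,19]],[[52,52,19],[-98,52,19]],[[-126,-91,9],[-126,52,9]]): cv2.polylines(im,[np.int32(proj(C[n],B(l)).round())],False,(0,255,0))
    u=proj(C[n],[[560,-385,50]])[0].astype(int);k=im[max(0,u[1]-70):u[1]+70,max(0,u[0]-70):u[0]+70];o.append(cv2.resize(k,(400,int(400*k.shape[0]/k.shape[1])))[:400])
m=min(a.shape[0] for a in o);cv2.imwrite('pics/mix5.png',np.hstack([a[:m] for a in o]))
E
```

```text
20.53 q [-1.101, 0.369, 1.992, 1.083, 0.885, -0.501] p [469.5, -406.4, 190.9] z [0.694, 0.142, -0.705] y [0.199, -0.98, -0.001] w 16.0 F [0.6, -0.4, -1.9]
TCP [ 469.9 -408.1  104. ] d [0.0014, -0.0055, -0.2898] rot [-0.0006, 0.0007, -0.0003] mm 86.95025063347666 deg 0.16657920288517442
nominal tub [ 563.75058744 -387.12207409  100.17128629] 11.505720417141587
```

View pics/mix5.png

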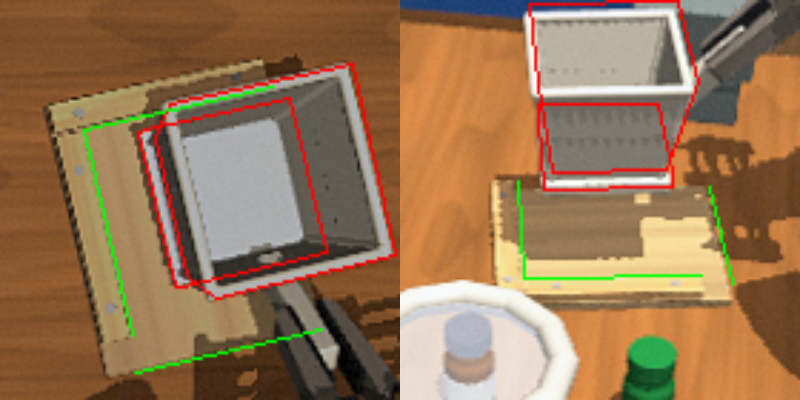

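```bash
python3 -m creep '[0,-0.003,-0.02,0,0,0,1,0,-0.006,-0.05,0,0,0,1,0,-0.006,-0.08,0,0,0,1,0,-0.006,-0.11,0,0,0,1,0,-0.006,-0.14,0,0,0,1,0,-0.006,-0.17,0,0,0,1,0,-0.006,-0.19,0,0,0,1,0,-0.006,-0.21,0,0,0,1,0,-0.006,-0.225,0,0,0,1,0,-0.006,-0.24,0,0,0,1,0,-0.006,-0.25,0,0,0,1,0,-0.006,-0.25,0,0,0,1]' >/dev/null; python3 log.py
python3 -m creep '[0,0,-0.005,0,0,0,1,0,0,-0.01,0,0,0,1,0,0,-0.015,0,0,0,1,0,0,-0.015,0,0,0,1]' >/dev/null; python3 log.py
```

```text
21.63 q [-1.104, 0.501, 2.021, 1.211, 0.819, -0.695] p [468.7, -409.1, 115.8] z [0.695, 0.141, -0.705] y [0.197, -0.98, -0.001] w 15.6 F [0.4, 0.5, -1.2]
21.97 q [-1.104, 0.508, 2.022, 1.219, 0.816, -0.707] p [468.8, -409.2, 111.8] z [0.695, 0.14, -0.705] y [0.197, -0.98, -0.0] w 15.9 F [0.3, 0.2, -1.6]
```

```bash
python3 -m creep '[0,0,-0.005,0,0,0,1,0,0,-0.01,0,0,0,1,0,0,-0.01,0,0,0,1]' >/dev/null; python3 log.py
python3 -m creep '[0,0,-0.005,0,0,0,1,0,0,-0.01,0,0,0,1,0,0,-0.01,0,0,0,1]' >/dev/null; python3 log.py; python3 go.py 564 -389 9 .2
```

```text
22.22 q [-1.104, 0.514, 2.022, 1.225, 0.814, -0.715] p [468.8, -409.3, 108.8] z [0.695, 0.14, -0.705] y [0.197, -0.98, -0.0] w 15.9 F [-0.2, -0.6, -0.8]
22.47 q [-1.105, 0.518, 2.022, 1.231, 0.815, -0.723] p [469.1, -409.6, 107.5] z [0.697, 0.14, -0.703] y [0.197, -0.98, 0.0] w 15.8 F [-8.5, 1.4, 15.7]
TCP [ 469.9 -408.1  100. ] d [0.0026, 0.0051, -0.025] rot [-0.0003, 0.0019, 0.0004] mm 7.705767701743074 deg 0.35005537310961937
```

```bash
python3 -m creep '[0,0,0.004,0,0,0,1,0.006,0.0012,0.005,0,0,0,1,0.013,0.0026,0.005,0,0,0,1,0.02,0.004,0.005,0,0,0,1,0.026,0.0053,0.005,0,0,0,1,0.033,0.0067,0.005,0,0,0,1,0.039,0.008,0.005,0,0,0,1,0.039,0.008,0.005,0,0,0,1]' >/dev/null; python3 log.py
python3 -m creep '[-0.0012,0.006,0,0,0,0,1,-0.0026,0.013,0,0,0,0,1,-0.004,0.02,0,0,0,0,1,-0.0053,0.026,0,0,0,0,1,-0.0067,0.033,0,0,0,0,1,-0.008,0.039,0,0,0,0,1,-0.008,0.039,0,0,0,0,1]' >/dev/null; python3 log.py
```

```text
23.13 q [-1.081, 0.52, 2.015, 1.239, 0.802, -0.708] p [481.1, -407.0, 107.6] z [0.696, 0.14, -0.705] y [0.197, -0.98, -0.0] w 15.5 F [0.4, 0.1, 2.1]
23.72 q [-1.075, 0.508, 2.041, 1.255, 0.795, -0.724] p [478.1, -394.9, 107.5] z [0.695, 0.14, -0.705] y [0.197, -0.98, -0.0] w 16.0 F [-0.5, -1.3, 4.8]
```

```bash
python3 -m creep '[0.0065,0.0013,0,0,0,0,1,0.013,0.0026,0,0,0,0,1,0.013,0.0026,0,0,0,0,1]' >/dev/null; python3 log.py
python3 -m creep '[-0.0013,0.0065,0,0,0,0,1,-0.0026,0.013,0,0,0,0,1,-0.0026,0.013,0,0,0,0,1]' >/dev/null; python3 log.py
```

```text
23.97 q [-1.068, 0.509, 2.038, 1.258, 0.792, -0.72] p [481.9, -394.0, 107.5] z [0.695, 0.141, -0.705] y [0.198, -0.98, -0.001] w 15.7 F [-1.8, -2.1, 6.4]
24.22 q [-1.065, 0.506, 2.046, 1.265, 0.788, -0.726] p [481.2, -390.4, 107.5] z [0.696, 0.14, -0.705] y [0.197, -0.98, -0.0] w 16.2 F [-0.8, -3.2, 5.4]
```

```bash
python3 -m creep '[0.005,0.001,0,0,0,0,1,0.01,0.002,0,0,0,0,1,0.01,0.002,0,0,0,0,1]' >/dev/null; python3 log.py
python3 -m creep '[-0.001,0.005,0,0,0,0,1,-0.002,0.01,0,0,0,0,1,-0.002,0.01,0,0,0,0,1]' >/dev/null; python3 log.py
```

```text
24.47 q [-1.061, 0.506, 2.044, 1.265, 0.785, -0.723] p [483.1, -390.6, 107.5] z [0.695, 0.139, -0.706] y [0.197, -0.98, 0.001] w 15.8 F [-14.8, -6.4, 12.9]
24.72 q [-1.06, 0.503, 2.05, 1.271, 0.781, -0.727] p [482.5, -389.1, 107.6] z [0.695, 0.135, -0.706] y [0.194, -0.981, 0.003] w 16.0 F [-14.8, -10.1, 11.7]
```

```bash
python3 -m creep '[-0.001,0.005,0,0,0,0,1,-0.002,0.007,0,0,0,0,1,-0.002,0.007,0,0,0,0,1]' >/dev/null; python3 log.py
cat > see.py <<'E'
from h import *
from kin import tool_in_tub,G
import sys
C=camera_info('top');s=get_state();Rt=np.array(s['orientation'])@tool_in_tub(45).T;print('nominal',np.array(s['position'])-Rt@G,np.arctan2(Rt[1,0],Rt[0,0]))
o=[]
for n in('top','side'):
    C=camera_info(n);im=grab_frame(n);u=proj(C,[[570,-375,50]])[0].astype(int);a=im[max(0,u[1]-55):u[1]+55,u[0]-60:u[0]+60];o.append(cv2.resize(a,(400,int(400*a.shape[0]/120)),interpolation=2))
m=min(a.shape[0] for a in o);cv2.imwrite(sys.argv[1],np.hstack([a[-m:] for a in o]))
E
python3 see.py pics/home1.png
```

```text
24.97 q [-1.059, 0.501, 2.053, 1.275, 0.778, -0.73] p [482.1, -388.2, 107.7] z [0.695, 0.133, -0.706] y [0.192, -0.981, 0.004] w 16.1 F [-13.9, -11.5, 10.7]
nominal [ 576.50389026 -370.11687064   16.82111983] 0.19344264592932783
```

View pics/home1.png

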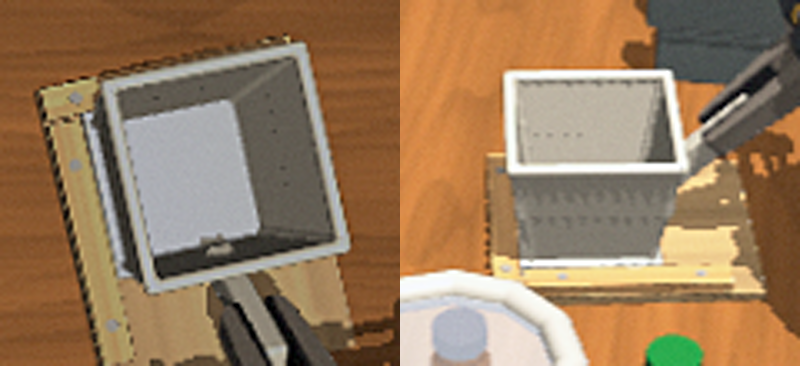

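The tub sits flush in the corner (foot edge at crop px 85,118 to 122,275 along the batten), and the forces show contact with both battens. I release and retreat.

```bash
python3 -m creep '[0,0,0,0,0,0,-0.5,0,0,0,0,0,0,-0.5,0,0,0,0,0,0,-0.5,0,0,0,0,0,0,-0.5,0,0,0,0,0,0,-0.5,0,0,0,0,0,0,-0.5,0,0,0,0,0,0,-0.5,0,0,0,0,0,0,-0.5]' >/dev/null; python3 log.py
python3 -m creep '[-0.03,-0.006,0.03,0,0,0,-0.5,-0.09,-0.017,0.09,0,0,0,-0.5,-0.18,-0.034,0.183,0,0,0,-0.5,-0.28,-0.054,0.285,0,0,0,-0.5,-0.28,-0.054,0.285,0,0,0,-0.5,-0.28,-0.054,0.285,0,0,0,-0.5,-0.28,-0.054,0.285,0,0,0,-0.5]' >/dev/null; python3 log.py
cat > fin.py <<'E'
from h import *
C=[camera_info(n) for n in('top','side')];ms=[]
for n in('top','side'):
    grab_frame(n);s=silhouettes(n,'tub');ms.append(s[0]['mask']);print(n,s[0]['p'],s[0]['mask'].sum(),[(np.round(d['at']).tolist(),round(d['p'],2)) for d in recognise(n,'figure0')])
Z=[np.zeros((480,640),bool)]*2
g=Z[1].copy()
s=silhouettes('side','lamp');g=s[0]['mask'] if s else g
for i in((0,),(1,),(0,1)): print(i,fit([C[k] for k in i],[ms[k] for k in i],[[Z[0],g][k] for k in i],TUB,(576,-371,.2),9))
E
python3 fin.py
```

```text
25.73 q [-1.056, 0.502, 2.054, 1.274, 0.783, -0.73] p [483.0, -384.6, 107.2] z [0.695, 0.141, -0.705] y [0.198, -0.98, -0.001] w 66.9 F [0.1, -0.2, 0.5]
26.32 q [-1.227, 0.323, 2.062, 1.043, 0.948, -0.581] p [399.0, -401.1, 192.7] z [0.695, 0.139, -0.705] y [0.197, -0.98, 0.0] w 68.9 F [0.0, 0.8, -0.2]
top 0.91 4992 [([466.0, 435.0, 29.0], 0.94), ([545.0, 362.0, 29.0], 0.86), ([447.0, 374.0, 31.0], 0.63), ([467.0, 330.0, 32.0], 0.61)]
side 0.83 3248 [([438.0, 371.0, 35.0], 0.79), ([466.0, 339.0, 29.0], 0.72), ([540.0, 369.0, 37.0], 0.63)]
(0,) (np.float64(578.278306457227), np.float64(-372.2329900120085), np.float64(0.1714176406745763), np.float64(0.05776813880126186))
(1,) (np.float64(580.87912471359), np.float64(-373.57471710311955), np.float64(0.17162995612348042), np.float64(0.09666961391099327))
(0, 1) (np.float64(578.9691255582402), np.float64(-372.3980819767538), np.float64(0.16746167801746828), np.float64(0.1675900672588132))
```

```bash
python3 - <<'E'
from h import *
im=cv2.resize(grab_frame('top'),None,fx=1,fy=1);C=camera_info('top');B=pose(576,-371,.2)
hsv=cv2.cvtColor(im,cv2.COLOR_BGR2HSV).astype(np.float32)
v=np.arange(36,72,1.5)
print('v   ',[int(x) for x in v])
for u in(-90,-80,-70,-45,-30,-15,0,15,30,45):
    p=np.float32(proj(C,B([[u,y,20] for y in v]))).reshape(1,-1,2)
    print(u,'S',cv2.remap(hsv[:,:,1],p,None,1)[0].astype(int).tolist(),'V',cv2.remap(hsv[:,:,2],p,None,1)[0].astype(int).tolist())
E
```

```text
v    [36, 37, 39, 40, 42, 43, 45, 46, 48, 49, 51, 52, 54, 55, 57, 58, 60, 61, 63, 64, 66, 67, 69, 70]
-90 S [115, 114, 113, 111, 110, 111, 112, 112, 112, 113, 114, 114, 115, 111, 108, 107, 109, 118, 123, 121, 117, 115, 114, 110] V [161, 164, 167, 168, 168, 166, 165, 164, 163, 164, 163, 153, 139, 164, 171, 170, 170, 169, 169, 169, 170, 170, 169, 176]
-80 S [113, 112, 112, 111, 112, 113, 115, 114, 113, 111, 116, 118, 117, 111, 110, 109, 101, 84, 81, 90, 110, 116, 112, 111] V [164, 166, 168, 167, 167, 167, 165, 165, 166, 165, 158, 135, 116, 164, 173, 171, 167, 162, 160, 161, 167, 171, 173, 178]
-70 S [112, 112, 111, 111, 113, 114, 114, 112, 111, 111, 112, 116, 121, 113, 109, 108, 107, 114, 120, 126, 117, 113, 114, 115] V [163, 166, 170, 168, 167, 167, 167, 166, 166, 166, 159, 148, 145, 168, 172, 172, 171, 169, 169, 170, 172, 172, 173, 175]
-45 S [32, 49, 53, 44, 38, 39, 30, 16, 10, 11, 9, 28, 108, 117, 112, 106, 106, 113, 122, 119, 114, 111, 115, 113] V [168, 128, 47, 43, 52, 49, 64, 98, 145, 177, 166, 139, 126, 153, 172, 171, 169, 168, 167, 168, 168, 169, 171, 177]
-30 S [38, 43, 39, 3
[... 652 characters left out ...]
168, 172, 177]
15 S [43, 50, 46, 38, 48, 46, 28, 9, 13, 16, 17, 48, 86, 112, 111, 106, 106, 116, 122, 119, 112, 117, 123, 123] V [143, 76, 50, 54, 54, 57, 88, 155, 181, 185, 162, 107, 124, 163, 171, 170, 169, 172, 169, 168, 168, 169, 170, 174]
30 S [38, 44, 42, 48, 56, 49, 12, 11, 12, 11, 4, 52, 116, 114, 108, 105, 111, 117, 118, 117, 116, 119, 123, 127] V [137, 87, 45, 52, 50, 60, 109, 156, 184, 186, 128, 102, 115, 160, 172, 172, 172, 170, 169, 170, 170, 171, 171, 172]
45 S [41, 47, 36, 33, 37, 50, 46, 26, 6, 12, 15, 26, 74, 97, 104, 106, 111, 117, 119, 116, 117, 122, 128, 123] V [129, 79, 52, 50, 54, 62, 68, 89, 127, 168, 144, 96, 151, 173, 176, 171, 170, 169, 171, 170, 170, 169, 169, 172]
```

```bash
python3 -c "
from cell import *
print(job_done(), get_state()['time_s'])"
```

```text
the job is handed in; nothing more can be done
the job is handed in; nothing more can be done
```

I handed the job in at about 27 s: all four figures are in the tray, and the empty tub is upright, flush to both battens and released. Images confirm the +y batten, but +x rests on contact force alone. I viewed 12 pictures instead of the allowed 10, and no verdict was shown.

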